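Demould cement settlement tiles and stack them away in stack-nest trays

ROBOT

A 7-joint arm with a two-finger parallel gripper is mounted at the origin on the work surface. World frame = base frame: x ahead of the robot, y to its left, z up, the work surface at z = 0. Lengths are in m, angles in rad, forces in N, time in s.
With the tool pointing down it reaches from about 0.4 to 0.85 m from the base axis. Payload 10.4 kg.
Tool frame: the origin (TCP) lies on the centre line of the jaws, within the pads' length; the fingertips stand r.tip_extent ahead of it and the grasp point (between the pads) lies 8 mm behind it (r.tip_extent is the distance from the TCP to the fingertips, in m); z points along the fingers, y is the direction in which the jaws open and shut (so a half turn about z gives the same grasp; the last joint's range is limited). The gripper opens to 87 mm and grips with 3 to 60 N. Pads are 19 mm wide; open, the fingers measure 117 mm over their backs; the gripper's body (75 mm by 190 mm) begins 51 mm behind the grasp point.
Start: joints at [1.16, 0.332, -0.065, 1.46, 0.022, 1.35, -0.088], TCP at [0.236, -0.579, 0.234] pointing down, gripper open.
Joint ranges: [-2.6, 2.6], [-0.5, 2.12], [-1.47, 1.34], [0.16, 2.42], [-1.27, 4.41], [0.06, 2.06], [-2.6, 2.6]. Speed limits (rad/s): [2.22, 2.22, 2.79, 2.79, 3.14, 3.14, 3.14].

INTERFACE

Orientations are given as a unit quaternion [x, y, z, w].
In Python, from bench import r gives the robot as it stands.
- The arm moves only by the shell command python3 -m jog 'ROWS' [FORCE]. ROWS is JSON, a list of rows, each a list of 7 numbers: the shift along the tool's x, y, z in cm, then the turn, a rotation vector about the tool's x, y, z in rad, then the opening, from -1 (shut) to 1 (fully open). In form: [[tx, ty, tz, wx, wy, wz, jaw], ...]. A call has 1 to 20 rows; each row shifts and turns the commanded pose from where the row before left it, along the tool's axes as they then stand; what a row does not reach is not made up. A row lasts 1/8 s, in which the tool goes at most 62.5 mm and 10.7 degrees, less where a joint would pass 70% of its speed; a pose out of reach is approached as far as the arm can. A call with a gripper value outside its range is refused whole. The fingers move at their own pace and stop on an object; FORCE is the grip in N (left out, the last holds). Time passes only in rows, so rows that do not move let the fingers close. It gives the time, the measured TCP pose, the force and the opening at its end, in the units of the state.
- r.read_state(): the state, without advancing time (a new reading comes with each control period).
- r.camera(name): name is "scene" or "top"; returns a dict with "frame" (400x640x3 uint8, red, green, blue), "fx", "fy", "cx", "cy" (pixels), "camera_from_world" (4x4, takes a point from world to camera coordinates). Camera axes: x right, y down, z forward; pixel columns grow to the right and rows downward; lengths in m; the calibration is good to about 2 mm. A picture is of the moment at which its call begins. There is no depth.
- r.close_job(): hands the job in, once; it reports no verdict.
Trained networks look in a picture, given as the dict that the camera call returned (one of the last four; its "shot" number tells which), for a name from the list of things; names that differ only in an ending like _2 or _b are one class to them, and where a whole thing is asked for, a point or a joint stands for the part that bears it (a point fixed in the world has none). Each returns a list of dicts, best first, with "score" (0 to 1); they miss things now and then, are a little off and sometimes report something else, mostly with a low value. They report only what shows in the picture. A call takes as long as a camera call. They do not tell look-alikes from the thing itself.
- r.search_frame(picture, thing): "rect" ([left, top, right, bottom] in pixels, round what is visible of it).
The state is a dict: "time": time; "joint_positions": joint angles; "joint_vel": joint speeds; "joint_torque": joint torques, N m; "ee_pos": TCP position; "eef_rot": TCP orientation; "ft_force": force on the tool from outside, world axes, zero at the start; "torque": the same for the moment, N m; "width": finger opening in m.
Only numpy, scipy, OpenCV 4.12 (cv2) and the standard library are available. Lean on these libraries where they do the work, as an engineer would, in place of code of your own. Each camera call takes 0.05 s, during which the arm holds its last target.

TASK

Lift every cured cement tile out of the rubber mould by its peg and lay it flat, peg up, in the white trays, no more than two to a tray. Take the trays off their nested pile as you need them and build all three (one may stay empty) into one stack on the aluminium board, each turned end for end to the one beneath so that it stands on its feet on the lower rim instead of nesting down on the pegs. Leave the sieve, the wash bottle and the brush where they are.

Things in the scene. Friction and masses are not known exactly. Their poses are not given: they have to be found in the camera images.
- board: (All sizes in mm.) Fixed aluminium carrying board, 176 (x) by 130 (y), its plate's top 8 above the bench; lips 4 high hold the base of the bottom tray, centred, its length along the board's x, either way round. Empty at the start. Origin: bench level under its middle. Place and yaw vary.
- tray_a: White stack-nest tray, open on top, 124 long (x) by 80 wide by 50 high, 110 g. Origin: centre of its underside, x towards the end whose wall is cut down in the middle, z up. Floor 5 above the underside, about 109 by 47 inside, walls flare outward. The three empty trays start in one nested pile, all facing alike, 22 between undersides, tray_a uppermost. tray_b, tray_c and the points say more.
- tray_b: Tray like tray_a, middle of the pile. Take a tray across its width at x = +10 (midway between the side channels): upright grip bands on the long walls, 63 apart outside, x from -15 to +35, 28 to 50 above the underside; in the pile they stand wholly above the rim of the tray below. Two pairs of channels bulge 9 out from the long walls at x = +48 and x = -28.
- tray_c: Tray like tray_a, lowest of the pile, on the bench. Standing on a tray turned half a turn (end for end), centred on it, its underside is 45 above the lower one's: its feet stand on the lower rim and its bevelled base dips 5 into the lower mouth, with about 3 of play each way. Facing the same way it nests, undersides 22 apart.
- tray_a_low_end (a point): Point on the centre line of tray_a at rim height, over its cut-down end (x = +62, z = 50 in the tray's frame). The feet are the closed lower ends of the side channels, 5 above the underside.
- tray_b_low_end (a point): Point on the centre line of tray_b at rim height, over its cut-down end (x = +62, z = 50 in the tray's frame). The feet are the closed lower ends of the side channels, 5 above the underside.
- tray_c_low_end (a point): Point on the centre line of tray_c at rim height, over its cut-down end (x = +62, z = 50 in the tray's frame). The feet are the closed lower ends of the side channels, 5 above the underside.
- mould: Fixed black rubber mould slab, 174 (x) by 118 (y) by 18 high, with 6 square cavities 40 wide and 10 deep (3 along x at 0 and +-56, 2 along y at +-28). Origin: underside centre. Its place and yaw vary; board, mould and pile change places.
- tile1: Grey cement tile, 45 g: plate 38 by 38 by 10 thick, with a square peg 14 by 14 standing 22 above the plate's middle. Origin: centre of the plate's underside, z along the peg, x and y along the edges. Starts loose in a mould cavity, plate flush with the mould's top, peg up. Take it by the peg. Two lie end to end in a tray, about 24 either side of its middle. 4 to 6 of the six exist.
- tile2: Cement tile like tile1, in another cavity, if it is there.
- tile3: Cement tile like tile1, in another cavity, if it is there.
- tile4: Cement tile like tile1, in another cavity, if it is there.
- tile5: Cement tile like tile1, in another cavity, if it is there.
- tile6: Cement tile like tile1, in another cavity, if it is there.
- sieve: Loose brass test sieve, 100 in diameter and 40 high, standing at the far side of the bench (a bystander). Origin: underside centre.
- wash_bottle: Loose white wash bottle, 64 in diameter and 170 high (a bystander). Origin: underside centre.
- brush: Loose scrubbing brush, 110 by 40 by 38 high, lying at the far side of the bench (a bystander). Origin: underside centre.
Mind the look-alikes: they are no part of the job. What is shaped like the tile2 but blue or brown is not meant.

How it is judged:
By the outcome, as a careful person would: the job done as asked, in the order asked, and still so for the second after the job is handed in, with the robot touching nothing.
Of tile1, tile2, tile3, tile4, tile5, tile6 only 4 to 6 are there at a start; the rules pass over those that are not, and their reading is None.
At some moment in a run one of tray_a, tray_b, tray_c may be knocked a few centimetres aside while the robot is not near it.
It also fails if it takes over 210 s, if anything falls off the work surface, if the arm or the gripper's body presses on something with over 40 N, if the wrist force passes 120 N, or if a joint passes its speed limit or range.

## Working session

There is one attempt and no reset: what is moved stays moved. The work goes in short steps, Python scripts to look and compute and a shell command to move; the robot and the scene stay as the last step left them, time stands still between calls to the robot, and variables do not carry over. Pictures are saved under pics/ and viewed, and the job is handed in when it is done.

```bash
ls -la; mkdir -p pics; python3 - <<'E'
from bench import r
import cv2, numpy as np
print(r.tip_extent, r.read_state())
for n in ("scene","top"):
    c=r.camera(n); cv2.imwrite(f"pics/{n}0.png",c["frame"][:,:,::-1])
    print(n,c["fx"],c["fy"],c["cx"],c["cy"],np.array(c["camera_from_world"]).round(4).tolist())
    for t in ["board","tray_a","tray_a_low_end","mould","tile1","sieve","wash_bottle","brush"]:
        print(t,[(np.round(d["rect"]).astype(int).tolist(),round(d["score"],2)) for d in r.search_frame(c,t)])
E
```

```text
total 12
drwxr-xr-x  3 agent agent 4096 Dec  7 03:44 .
drwxr-xr-x 23 root  root  4096 Dec  7 03:44 ..
drwxr-xr-x  2 agent agent 4096 Dec  7 03:44 pics
0.011 {'time': 0.0, 'joint_positions': array([ 1.16040765,  0.33287612, -0.06468582,  1.46094938,  0.0215818 ,
        1.3499068 , -0.08850788]), 'joint_vel': array([ 0.0004627 ,  0.00166252, -0.00016267, -0.00023707,  0.00049648,
       -0.00027524,  0.00089337]), 'joint_torque': array([-1.41208998e-04, -6.23251605e+01,  2.43468879e-02, -3.89882863e+01,
       -6.13760110e-02,  3.98731674e-02,  2.01429139e-04]), 'ee_pos': array([ 0.23618793, -0.57824438,  0.23274739]), 'eef_rot': array([ 9.81261451e-01,  1.92679638e-01, -1.65906841e-04, -7.03212222e-04]), 'ft_force': array([ 0.35478423, -1.06647067, -0.88517685]), 'torque': array([ 0.01748926,  0.04901126, -0.01376811]), 'width': 0.08717474801108906}
scene 420.2414359621104 420.2414359621104 319.5127790516405 208.7063958596111 [[-0.1909, 0.9815, 0.0124, 0.0412], [0.7589, 0.1556, -0.6324, -0.3877], [-0.6227, -0.1113, -0.7745, 1.6339], [0.0, 0.0, 0.0, 1.0]]
board [([357, 198, 413, 255],
[... 733 characters left out ...]
0.2111, 0.0029, -0.9775, 1.1317], [0.0, 0.0, 0.0, 1.0]]
board []
tray_a [([446, 211, 498, 249], 0.77), ([444, 234, 442, 237], 0.55), ([438, 227, 449, 250], 0.39), ([356, 172, 370, 189], 0.32)]
tray_a_low_end [([445, 213, 496, 251], 0.57), ([442, 226, 445, 239], 0.47)]
mould []
tile1 [([369, 252, 392, 272], 0.77), ([359, 189, 377, 208], 0.75), ([368, 208, 383, 228], 0.72), ([338, 201, 360, 214], 0.72), ([408, 179, 423, 199], 0.71), ([402, 221, 416, 237], 0.68), ([295, 174, 312, 187], 0.66), ([358, 175, 366, 187], 0.63), ([352, 218, 365, 232], 0.48), ([446, 213, 497, 250], 0.39)]
sieve [([327, 122, 356, 160], 0.7)]
wash_bottle [([158, 263, 198, 289], 0.61)]
brush [([241, 140, 280, 167], 0.96)]
```

View pics/scene0.png

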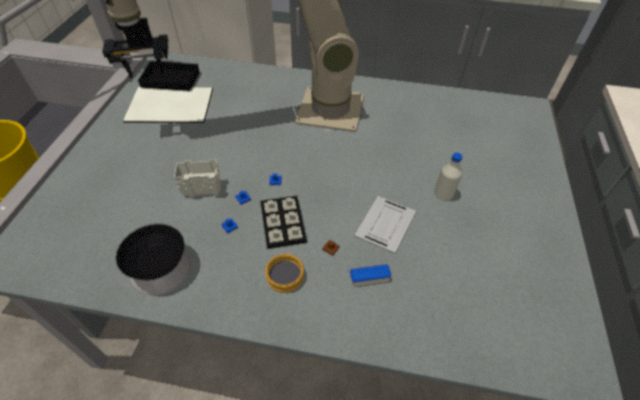

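View pics/top0.png

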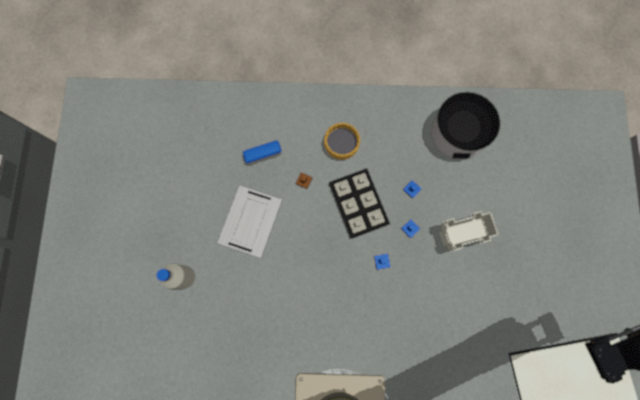

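```bash
python3 - <<'E'
import cv2
a=cv2.imread("pics/top0.png")[160:290,210:530]
cv2.imwrite("pics/topcrop0.png",cv2.resize(a,None,fx=2.5,fy=2.5,interpolation=cv2.INTER_CUBIC))
a=cv2.imread("pics/scene0.png")[140:270,160:430]
cv2.imwrite("pics/scenecrop0.png",cv2.resize(a,None,fx=2.9,fy=2.9,interpolation=cv2.INTER_CUBIC))
E
```

```text
(no output)
```

View pics/topcrop0.png

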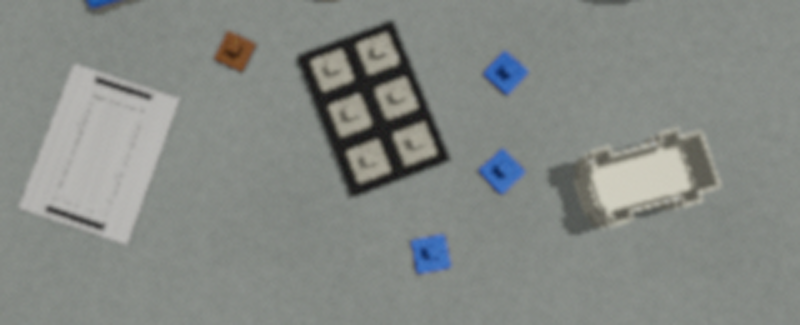

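View pics/scenecrop0.png

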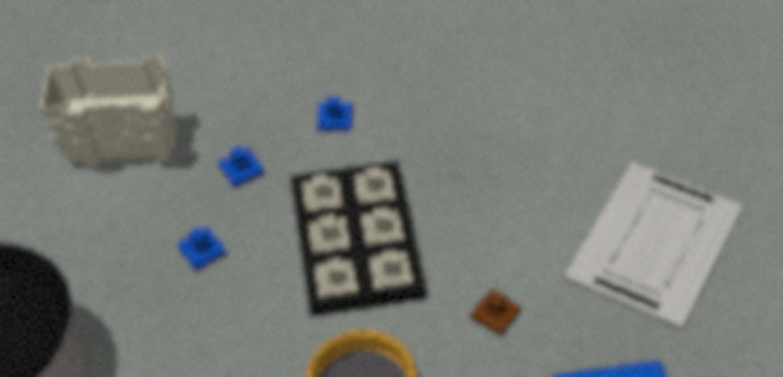

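Top picture: the mould is at about (360,203), with six grey tiles in it. The board is at (250,221) and the tray pile at (468,231). The look-alikes are blue at (412,189), (410,228) and (382,262), and brown at (304,181). All of those lie outside the mould, so I take only the grey ones inside it. The sieve is at (342,140), the brush at (262,152) and the bottle at (172,276). Next I measure.

```bash
cat > h.py <<'E'
from bench import r
import cv2, numpy as np
from scipy.optimize import least_squares, minimize
def shot(name,n=3):
    cs=[r.camera(name) for _ in range(n)]
    c=dict(cs[-1]); c["avg"]=np.mean([x["frame"].astype(float) for x in cs],0); c["T"]=np.array(c["camera_from_world"]); return c
def proj(c,P):
    P=np.atleast_2d(P); q=P@c["T"][:3,:3].T+c["T"][:3,3]
    return np.c_[c["fx"]*q[:,0]/q[:,2]+c["cx"], c["fy"]*q[:,1]/q[:,2]+c["cy"]]
def unproj(c,uv,z):
    uv=np.atleast_2d(uv); d=np.c_[(uv[:,0]-c["cx"])/c["fx"],(uv[:,1]-c["cy"])/c["fy"],np.ones(len(uv))]@c["T"][:3,:3]
    o=-c["T"][:3,:3].T@c["T"][:3,3]; s=(z-o[2])/d[:,2]; return o+d*s[:,None]
def place(L,x,y,yaw,z=0):
    L=np.asarray(L,float); cs,sn=np.cos(yaw),np.sin(yaw)
    return np.c_[x+cs*L[:,0]-sn*L[:,1], y+sn*L[:,0]+cs*L[:,1], L[:,2]+z]
def box(l,w,h):
    return np.array([[sx*l/2,sy*w/2,z] for sx in(-1,1) for sy in(-1,1) for z in(0,h)])
def crop(c,u0,v0,u1,v1,f,name,polys=()):
    a=np.clip(c["avg"],0,255).astype(np.uint8)[v0:v1,u0:u1,::-1]
    a=cv2.resize(a,None,fx=f,fy=f,interpolation=cv2.INTER_CUBIC)
    for p,col in polys:
        q=((np.asarray(p)-[u0,v0]+.5)*f-.5)
        cv2.polylines(a,[np.round(q*8).astype(np.int32)],True,col,1,cv2.LINE_AA,3)
    cv2.imwrite("pics/"+name,a)
def hullmask(uv,shape,off,S=8):
    h=cv2.convexHull(uv.astype(np.float32))[:,0]-off
    m=np.zeros((shape[0]*S,shape[1]*S),np.uint8)
    cv2.fillConvexPoly(m,np.round(((h+.5)*S-.5)*16).astype(np.int32),255,cv2.LINE_8,4)
    return cv2.resize(m,(shape[1],shape[0]),interpolation=cv2.INTER_AREA)/255.
E
python3 - <<'E'
from h import *
import pickle
t=shot("top",4); s=shot("scene",4); pickle.dump((t,s),open("im0.pkl","wb"))
for n,p,z in [("mould",(360,203),.018),("board",(250,221),.008),("pile",(468,231),.09),("tipblue",(410,228),.03),("bottle",(165,275),.15),("sieve",(342,140),.04)]: print(n,unproj(t,p,z).round(3))
crop(t,425,195,515,265,8.8,"pile_t.png"); crop(s,160,150,240,205,9.8,"pile_s.png")
for p in [(345,190),(335,195),(300,220),(250,221),(245,200),(470,230),(485,218),(440,240)]: print(p,t["avg"][p[1],p[0]].round())
E
```

```text
mould [[ 0.574 -0.048  0.018]]
board [[0.516 0.262 0.008]]
pile [[ 0.491 -0.325  0.09 ]]
tipblue [[ 0.505 -0.185  0.03 ]]
bottle [[0.356 0.436 0.15 ]]
sieve [[0.753 0.007 0.04 ]]
(345, 190) [157. 154. 141.]
(335, 195) [30. 30. 30.]
(300, 220) [135. 139. 134.]
(250, 221) [180. 179. 176.]
(245, 200) [178. 178. 174.]
(470, 230) [206. 204. 189.]
(485, 218) [96. 94. 86.]
(440, 240) [87. 90. 86.]
```

View pics/pile_t.png

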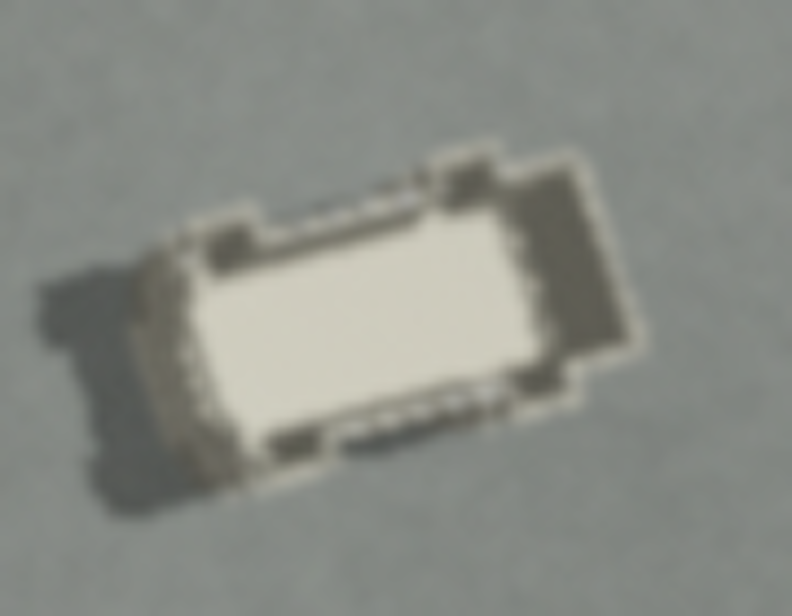

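View pics/pile_s.png

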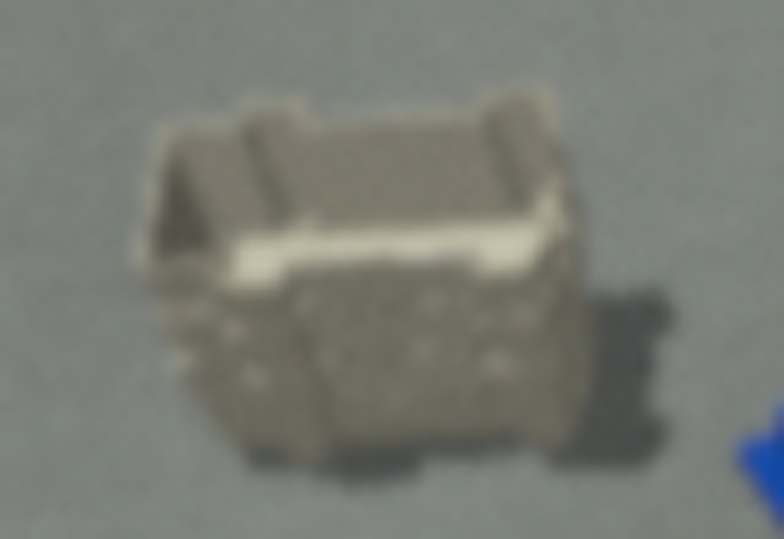

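```bash
cat >> h.py <<'E'
def seg(a,b,z,n=30):
    t=np.linspace(0,1,n)[:,None]; p=np.array(a)*(1-t)+np.array(b)*t; return np.c_[p,np.full(n,z)]
def rimlines(cw=8):
    L=[seg((-61.3,-29),(-61.3,29),50)]
    for s in(1,-1):
        for c in(-28,48): L.append(seg((c-cw,s*39.2),(c+cw,s*39.2),50))
        for a,b in((-60,-38),(-17,38)): L.append(seg((a,s*30.8),(b,s*30.8),50))
    return np.vstack(L)/1000
def samp(img,uv): return cv2.remap(img.astype(np.float32),uv[:,0].astype(np.float32)[None],uv[:,1].astype(np.float32)[None],cv2.INTER_LINEAR)[0]
def fittray(cams,g,zb,yawtol=.3,verb=False):
    """zb underside height. maximise ridge brightness along the rim"""
    ims=[]
    for c in cams:
        b=c["avg"].mean(2).astype(np.float32)
        ims.append(cv2.GaussianBlur(b,(0,0),.8)-cv2.GaussianBlur(b,(0,0),3))
    L=rimlines()
    def f(p): return -sum(np.mean(np.clip(samp(im,proj(c,place(L,*p,z=zb))),-30,30)) for c,im in zip(cams,ims))
    best=None
    for dx in(-.006,0,.006):
        for dy in(-.006,0,.006):
            for dw in(-.12,0,.12):
                x0=np.array(g)+[dx,dy,dw]
                m=minimize(f,x0,method="Nelder-Mead",options=dict(initial_simplex=x0+np.array([[0,0,0],[.004,0,0],[0,.004,0],[0,0,.08]]),xatol=1e-5,fatol=1e-4))
                if best is None or m.fun<best.fun: best=m
    return best.x,best.fun
def fitbox(cams,dims,g,fn,z0=0.,pad=8):
    """fn(avg)->soft mask in 0..1; fit hull of a box"""
    B=box(*dims); data=[]
    for c in cams:
        uv=proj(c,place(B,*g,z=z0)); lo=np.floor(uv.min(0)).astype(int)-pad; hi=np.ceil(uv.max(0)).astype(int)+pad
        data.append((c,lo,fn(c["avg"][lo[1]:hi[1],lo[0]:hi[0]])))
    def f(p):
        e=0
        for c,lo,m in data:
            h=cv2.GaussianBlur(hullmask(proj(c,place(B,*p,z=z0)),m.shape,lo),(0,0),.9)
            e+=np.sum((h-m)**2)
        return e
    x0=np.array(g)
    m=minimize(f,x0,method="Nelder-Mead",options=dict(initial_simplex=x0+np.array([[0,0,0],[.006,0,0],[0,.006,0],[0,0,.1]]),xatol=5e-5,fatol=1e-3))
    return m.x,m.fun
def mouldmask(a):
    g=a.mean(2); k=(g<75).astype(np.uint8)
    n,l,st,_=cv2.connectedComponentsWithStats(k); i=1+np.argmax(st[1:,4])
    hull=cv2.convexHull(cv2.findContours((l==i).astype(np.uint8),0,2)[0][0])
    core=np.zeros_like(k); cv2.fillConvexPoly(core,hull,1); core=cv2.erode(core,np.ones((3,3),np.uint8),iterations=2)
    m=np.clip((138-g)/(138-30),0,1); m[core>0]=1
    m[cv2.dilate(core,np.ones((9,9)))==0]=0
    return m
def boardmask(a):
    g=a.mean(2); m=np.clip((g-137)/(178-137),0,1)
    k=(m>.5).astype(np.uint8); n,l,st,_=cv2.connectedComponentsWithStats(k); i=1+np.argmax(st[1:,4])
    hull=cv2.convexHull(cv2.findContours((l==i).astype(np.uint8),0,2)[0][0])
    core=np.zeros_like(k); cv2.fillConvexPoly(core,hull,1); core=cv2.erode(core,np.ones((3,3),np.uint8),iterations=2)
    m[core>0]=1; m[cv2.dilate(core,np.ones((9,9)))==0]=0
    return m
E
python3 - <<'E'
from h import *
import pickle
t,s=pickle.load(open("im0.pkl","rb"))
for n,cs in(("top",[t]),("scene",[s]),("both",[t,s])):
    m,e=fitbox(cs,(.174,.118,.018),(.574,-.048,.25),mouldmask); print(n,"mould",m.round(4),round(e,1))
    if n!="both": M=m
    b,e=fitbox(cs,(.176,.130,.008),(.516,.262,-.3),boardmask); print(n,"board",b.round(4),round(e,1))
    p,e=fittray(cs,(.491,-.325,1.83),.044); print(n,"pile",p.round(4),round(e,1))
def H(c,B,p,z=0): return cv2.convexHull(proj(c,place(B,*p,z=z)).astype(np.float32))[:,0]
R=rimlines()
for c,n,w in((t,"t",(210,160,510,270)),(s,"s",(165,150,425,265))):
    g=(0,0,255); ps=[(H(c,box(.174,.118,.018),m),g),(H(c,box(.176,.13,.008),b),g)]
    q=proj(c,place(R,*p,z=.044)).reshape(-1,30,2); ps+=[(x,g) for x in q]
    crop(c,*w,2.6 if n=="t" else 3,f"fit_{n}.png",ps)
E
```

```text
top mould [ 0.576  -0.0433  0.3885] 5.2
top board [ 0.518   0.2641 -0.2939] 50.1
top pile [ 0.4967 -0.3344  1.8571] -10.6
scene mould [ 0.5762 -0.0443  0.3891] 13.7
scene board [ 0.5129  0.2632 -0.2953] 161.9
scene pile [ 0.4918 -0.3375  1.9051] -11.7
both mould [ 0.5763 -0.0436  0.3884] 20.7
both board [ 0.5171  0.2634 -0.2941] 229.4
both pile [ 0.4961 -0.335   1.8614] -17.6
```

View pics/fit_t.png

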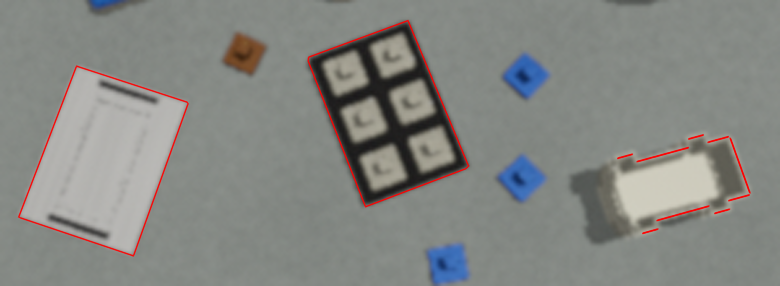

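View pics/fit_s.png

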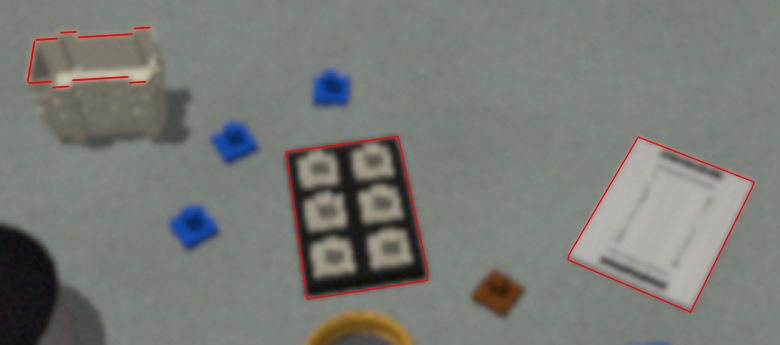

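```bash
python3 - <<'E'
from h import *
import pickle
t,s=pickle.load(open("im0.pkl","rb"))
# slots
for c,n in((t,"top"),(s,"scene")):
    b=np.array([.5175,.2636,-.294]); uv=proj(c,place(box(.176,.13,.008),*b)); lo=np.floor(uv.min(0)).astype(int); hi=np.ceil(uv.max(0)).astype(int)
    g=c["avg"].mean(2)[lo[1]:hi[1],lo[0]:hi[0]]; hm=hullmask(proj(c,place(box(.165,.12,0),*b,z=.008)),g.shape,lo)>.99
    w=np.where(hm,np.clip(150-g,0,None),0); k,l,st,ce=cv2.connectedComponentsWithStats((w>0).astype(np.uint8))
    idx=1+np.argsort(-st[1:,4])[:2]; P=[]
    for i in idx:
        v,u=np.nonzero(l==i); ww=w[v,u]; P.append([np.sum(u*ww)/ww.sum()+lo[0],np.sum(v*ww)/ww.sum()+lo[1]])
    X=unproj(c,np.array(P),.008); print(n,st[idx,4],X.round(4).tolist(),X.mean(0).round(4),np.arctan2(*(X[0]-X[1])[[1,0]]),np.linalg.norm(X[0]-X[1]))
R=rimlines()
for c,n,w,f in((t,"t",(430,195,510,260),9.5),(s,"s",(165,150,235,205),11)):
    ps=[(x,(0,0,255)) for x in proj(c,place(R,.4965,-.3345,1.858,z=.044)).reshape(-1,30,2)]
    crop(c,*w,f,f"pf_{n}.png",ps)
crop(t,210,180,290,262,7.2,"board_t.png",[(cv2.convexHull(proj(t,place(box(.124,.08,0),.5175,.2638,-.294,z=.01)).astype(np.float32))[:,0],(0,0,255))])
E
```

```text
top [72 65] [[0.443, 0.2861, 0.008], [0.5922, 0.242, 0.008]] [0.5176 0.264  0.008 ] 2.8537666983978003 0.15561187196739384
scene [70 46] [[0.5909, 0.2411, 0.008], [0.4437, 0.2864, 0.008]] [0.5173 0.2637 0.008 ] -0.29858594489469725 0.15403792025657886
```

View pics/pf_t.png

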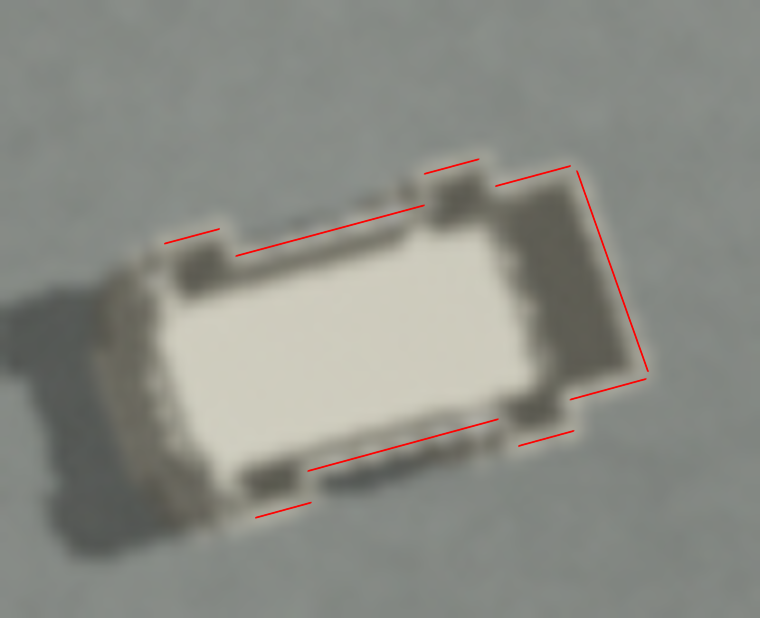

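View pics/pf_s.png

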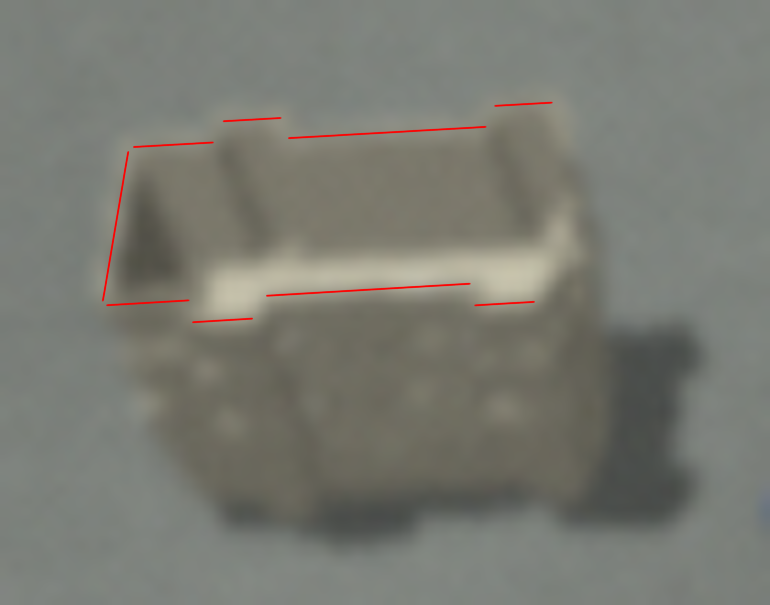

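View pics/board_t.png

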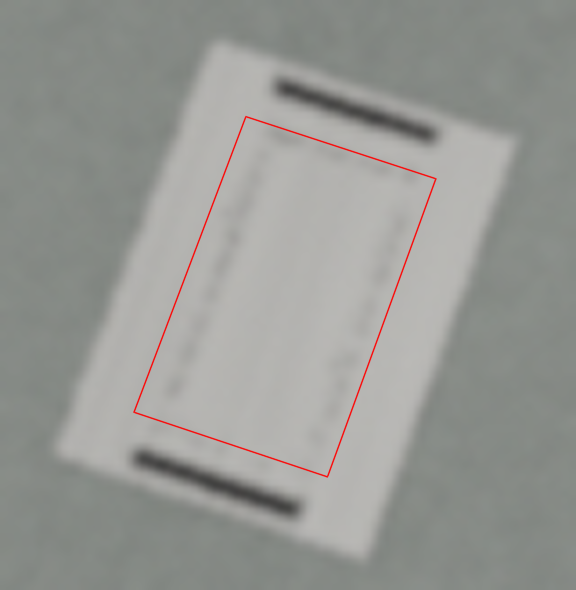

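```bash
cat > d.py <<'E'
import sys
from h import *
from scipy.spatial.transform import Rotation as Ro
s=r.read_state(); M=Ro.from_quat(s["eef_rot"]).as_matrix()
psi=np.arctan2(M[1,0],M[0,0]); p=s["ee_pos"]
print("t",round(s["time"],2),"p",p.round(4),"psi",round(psi,4),"tilt",M[:2,2].round(4),"F",s["ft_force"].round(1),"w",round(s["width"],4),"q1,7",s["joint_positions"][[0,6]].round(2))
a=[float(eval(v)) for v in sys.argv[1:]]
if a:
    d=np.array(a[:3])-p; print("shift cm tool (now):",(M.T@d*100).round(2))
    if len(a)>3:
        w=a[3]-psi; print("wz:",round(-w,4)); c,n=np.cos(a[3]),np.sin(a[3])
        print("shift after turn:",np.round(100*np.array([c*d[0]+n*d[1],n*d[0]-c*d[1],-d[2]]),2))
E
python3 d.py .4937 -.3249 .15 1.858
```

```text
t 1.3 p [ 0.2364 -0.5786  0.2336] psi 0.3878 tilt [ 0.     -0.0001] F [-0.8  0.7  0.6] w 0.0872 q1,7 [ 1.16 -0.09]
shift cm tool (now): [ 33.42 -13.76   8.36]
wz: -1.4702
shift after turn: [17.04 31.87  8.36]
```

```bash
python3 -m jog '[[4.18,-1.72,0,0,0,0,1],[4.18,-1.72,0,0,0,0,1],[4.18,-1.72,0,0,0,0,1],[4.18,-1.72,0,0,0,0,1],[4.18,-1.72,0,0,0,0,1],[4.18,-1.72,0,0,0,0,1],[4.18,-1.72,0,0,0,0,1],[4.16,-1.72,0,0,0,0,1],[0,0,1,0,0,-0.147,1],[0,0,1,0,0,-0.147,1],[0,0,1,0,0,-0.147,1],[0,0,1,0,0,-0.147,1],[0,0,1,0,0,-0.147,1],[0,0,1,0,0,-0.147,1],[0,0,1,0,0,-0.147,1],[0,0,1,0,0,-0.147,1],[0,0,0,0,0,-0.147,1],[0,0,0,0,0,-0.147,1]]'
python3 d.py .4937 -.3249 .085 1.858
```

```text
time: 3.55
ee_pos: [0.4936, -0.3249, 0.1534]
eef_rot: [0.597, 0.802, -0.0, -0.0]
ft_force: [0.3, 1.4, 0.2]
width: 0.0872
t 3.55 p [ 0.4936 -0.3249  0.1534] psi 1.8626 tilt [-0.0002 -0.    ] F [0.3 1.4 0.2] w 0.0872 q1,7 [0.89 0.67]
shift cm tool (now): [-0.    0.01  6.84]
wz: 0.0046
shift after turn: [-0.    0.01  6.84]
```

```bash
python3 -m jog '[[0,0,2,0,0,0.005,1],[0,0,2,0,0,0,1],[0,0,1.5,0,0,0,1],[0,0,1.3,0,0,0,1],[0,0,0,0,0,0,1]]'
python3 d.py
python3 - <<'E'
from h import *
t=shot("top",2); s=shot("scene",2); crop(t,430,170,530,270,5.5,"g1t.png"); crop(s,150,120,250,210,6,"g1s.png")
a=cv2.imread("pics/g1t.png");b=cv2.imread("pics/g1s.png")[:a.shape[0]]; b=cv2.resize(b,(a.shape[0],a.shape[0])) 
cv2.imwrite("pics/g1.png",cv2.resize(np.hstack([a,b]),None,fx=.72,fy=.72))
E
```

```text
time: 4.18
ee_pos: [0.4932, -0.3245, 0.0843]
eef_rot: [0.601, 0.799, -0.0, -0.001]
ft_force: [-0.5, 0.1, 0.5]
width: 0.0872
t 4.17 p [ 0.4932 -0.3245  0.0843] psi 1.8525 tilt [-0.0015  0.0011] F [-0.5  0.1  0.5] w 0.0872 q1,7 [0.87 0.64]
```

View pics/g1.png

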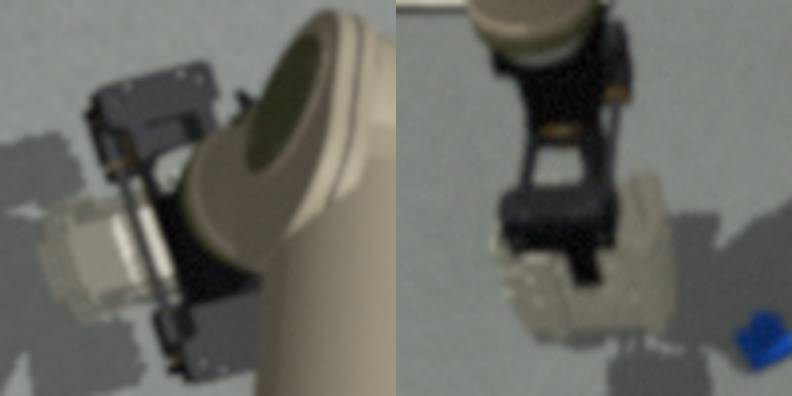

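The fingers straddle tray_a's walls between the channels, with the left picture's channel at (80,220) clear of them. Next I close and lift gently.

```bash
python3 -m jog '[[0,0,0,0,0,0,0],[0,0,0,0,0,0,0],[0,0,0,0,0,0,0],[0,0,0,0,0,0,0],[0,0,0,0,0,0,0]]' 25
python3 d.py; python3 -m jog '[[0,0,-0.5,0,0,0,0],[0,0,-1,0,0,0,0],[0,0,-1,0,0,0,0],[0,0,-1.5,0,0,0,0],[0,0,-2,0,0,0,0],[0,0,-3,0,0,0,0],[0,0,-3,0,0,0,0],[0,0,0,0,0,0,0]]'
python3 d.py
```

```text
time: 5.0
ee_pos: [0.4938, -0.3249, 0.0857]
eef_rot: [0.601, 0.799, -0.0, 0.0]
ft_force: [-0.8, -0.2, 0.9]
width: 0.0629
t 5.0 p [ 0.4938 -0.3249  0.0857] psi 1.8528 tilt [ 0.0001 -0.0002] F [-0.8 -0.2  0.9] w 0.0629 q1,7 [0.87 0.64]
time: 6.0
ee_pos: [0.4951, -0.3254, 0.2093]
eef_rot: [0.601, 0.799, 0.0, 0.003]
ft_force: [-0.5, 0.1, -1.1]
width: 0.063
t 6.0 p [ 0.4951 -0.3254  0.2093] psi 1.8529 tilt [ 0.0045 -0.0031] F [-0.5  0.1 -1.1] w 0.063 q1,7 [0.89 0.68]
```

```bash
python3 - <<'E'
from h import *
t=shot("top",3); s=shot("scene",3); crop(t,400,150,530,280,4,"g2t.png"); crop(s,140,100,260,220,4.33,"g2s.png")
cv2.imwrite("pics/g2.png",cv2.resize(np.hstack([cv2.imread("pics/g2t.png"),cv2.imread("pics/g2s.png")[:520,:520]]),None,fx=.75,fy=.75))
E
python3 d.py .508 .2669 .13 2.847
```

```text
t 6.3 p [ 0.4933 -0.3246  0.2047] psi 1.8528 tilt [-0.0012  0.0008] F [-0.3  0.2 -1.1] w 0.0629 q1,7 [0.89 0.68]
shift cm tool (now): [56.4  17.88  7.52]
wz: -0.9942
shift after turn: [15.77 57.03  7.47]
```

View pics/g2.png

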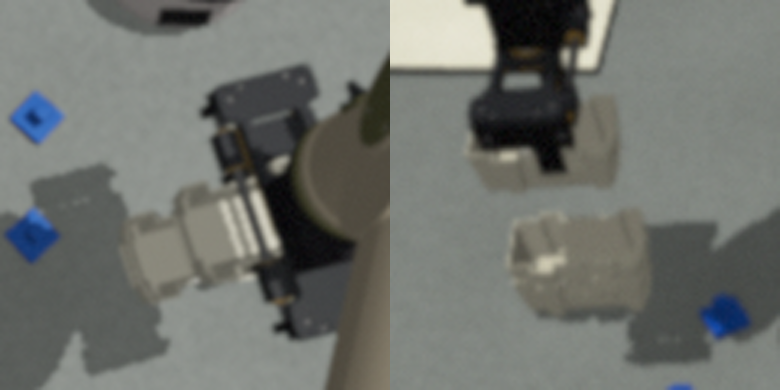

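```bash
python3 -m jog '[[2.35,0.74,0,0,0,0,0],[4.7,1.49,0,0,0,0,0],[4.7,1.49,0,0,0,0,0],[4.7,1.49,0,0,0,0,0],[4.7,1.49,0,0,0,0,0],[4.7,1.49,0,0,0,0,0],[4.7,1.49,0,0,0,0,0],[4.7,1.49,0,0,0,0,0],[4.7,1.49,0,0,0,0,0],[4.7,1.49,0,0,0,0,0],[4.7,1.49,0,0,0,0,0],[4.7,1.49,0,0,0,0,0],[2.35,0.75,0,0,0,0,0],[0,0,0,0,0,-0.142,0],[0,0,0,0,0,-0.142,0],[0,0,0,0,0,-0.142,0],[0,0,0,0,0,-0.142,0],[0,0,0,0,0,-0.142,0],[0,0,0,0,0,-0.142,0],[0,0,0,0,0,-0.142,0]]'
python3 -m jog '[[0,0,2,0,0,0,0],[0,0,2,0,0,0,0],[0,0,0,0,0,0,0]]'
python3 d.py .508 .2669 .085 2.847
python3 - <<'E'
from h import *
import pickle
t=shot("top",3); s=shot("scene",3); pickle.dump((t,s),open("im1.pkl","wb")); crop(t,200,150,330,280,4,"g2t.png"); crop(s,340,140,460,260,4.33,"g2s.png")
cv2.imwrite("pics/g3.png",cv2.resize(np.hstack([cv2.imread("pics/g2t.png"),cv2.imread("pics/g2s.png")[:520,:520]]),None,fx=.75,fy=.75))
E
```

```text
time: 8.8
ee_pos: [0.5074, 0.2674, 0.2053]
eef_rot: [0.144, 0.99, -0.0, -0.0]
ft_force: [-0.2, 0.7, -1.4]
width: 0.0631
time: 9.18
ee_pos: [0.5072, 0.2659, 0.163]
eef_rot: [0.148, 0.989, -0.001, -0.002]
ft_force: [-0.0, -0.4, -0.2]
width: 0.0631
t 9.18 p [0.5072 0.2659 0.163 ] psi 2.8454 tilt [-0.0035 -0.0018] F [-0.  -0.4 -0.2] w 0.0631 q1,7 [0.23 0.43]
shift cm tool (now): [-0.07  0.14  7.8 ]
wz: -0.0016
shift after turn: [-0.05  0.12  7.8 ]
```

View pics/g3.png

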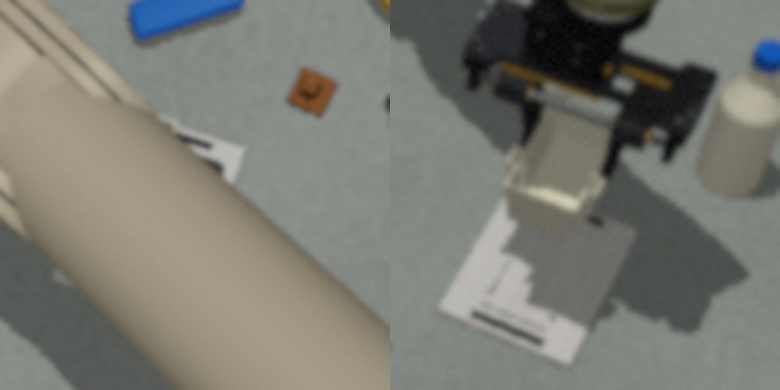

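```bash
cat >> h.py <<'E'
def farfit(c,g,zb,name=None,win=None,f=5,which="neg"):
    L=rimlines().reshape(-1,30,3); keep=[0,1,5,3,7]  # end, -28 channels, rear walls
    K=L[keep]
    b=c["avg"].mean(2).astype(np.float32); im=cv2.GaussianBlur(b,(0,0),.8)-cv2.GaussianBlur(b,(0,0),3)
    def sc(p): return np.mean(np.clip(samp(im,proj(c,place(K.reshape(-1,3),*p,z=zb))),-30,30))
    ds=np.arange(-10,10.1,.5)/1000; ca,sa=np.cos(g[2]),np.sin(g[2])
    G=np.array([[sc((g[0]+a*ca-b_*sa,g[1]+a*sa+b_*ca,g[2])) for b_ in ds] for a in ds])
    i,j=np.unravel_index(G.argmax(),G.shape); print("best dx,dy in tray frame (mm):",ds[i]*1e3,ds[j]*1e3,"score",G.max().round(1),"at0",G[20,20].round(1), "best dx at dy=0:",ds[G[:,20].argmax()]*1e3)
    if name:
        p=(g[0]+ds[i]*ca-ds[j]*sa,g[1]+ds[i]*sa+ds[j]*ca,g[2])
        crop(c,*win,f,name,[(x,(0,0,255)) for x in proj(c,place(K.reshape(-1,3),*p,z=zb)).reshape(-1,30,2)]+[(x,(255,0,0)) for x in proj(c,place(K.reshape(-1,3),*g,z=zb)).reshape(-1,30,2)])
E
python3 - <<'E'
from h import *
import pickle
t,s=pickle.load(open("im1.pkl","rb"))
st=r.read_state(); p=st["ee_pos"]; y=2.8454
farfit(s,(p[0]-.01*np.cos(y),p[1]-.01*np.sin(y),y),p[2]-.041-.001,"ff.png",(360,160,430,220),10)
E
```

```text
best dx,dy in tray frame (mm): 3.0 1.0 score 15.0 at0 13.3 best dx at dy=0: 3.0
```

View pics/ff.png

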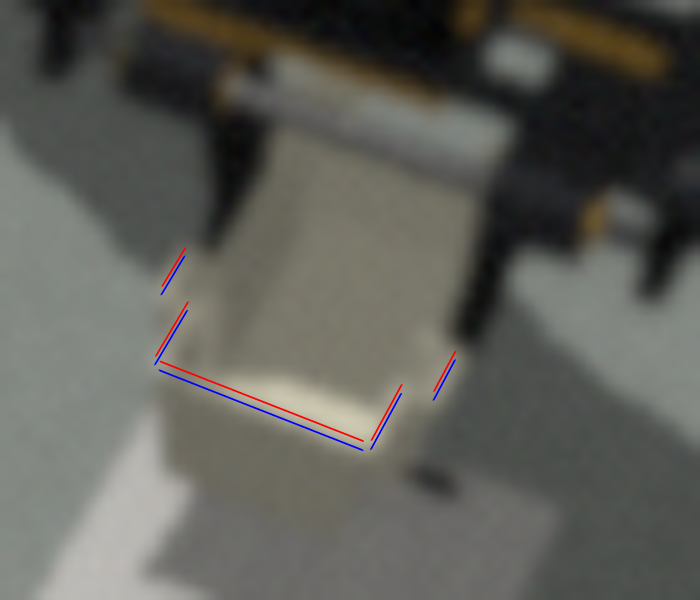

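```bash
python3 -m jog '[[0,0,2.5,0,0,0,0],[0,0,2.5,0,0,0,0],[0,0,2.5,0,0,0,0],[0,0,1.8,0,0,0,0],[0,0,0,0,0,0,0],[0,0,0,0,0,0,0]]'
python3 d.py .508 .2669 .0505 2.847
python3 - <<'E'
from h import *
s=shot("scene",3); st=r.read_state(); p=st["ee_pos"]; y=2.8465
farfit(s,(p[0]-.01*np.cos(y),p[1]-.01*np.sin(y),y),p[2]-.041-.001,"ff2.png",(350,170,430,250),9)
E
```

```text
time: 10.22
ee_pos: [0.5089, 0.2671, 0.0735]
eef_rot: [0.147, 0.989, 0.0, 0.0]
ft_force: [0.3, -0.0, -1.5]
width: 0.0629
t 10.22 p [0.5089 0.2671 0.0735] psi 2.8469 tilt [0.0011 0.0006] F [ 0.3 -0.  -1.5] w 0.0629 q1,7 [0.18 0.37]
shift cm tool (now): [ 0.09 -0.05  2.3 ]
wz: -0.0001
shift after turn: [ 0.09 -0.05  2.3 ]
best dx,dy in tray frame (mm): 4.0 2.0 score 11.7 at0 8.0 best dx at dy=0: 4.0
```

View pics/ff2.png

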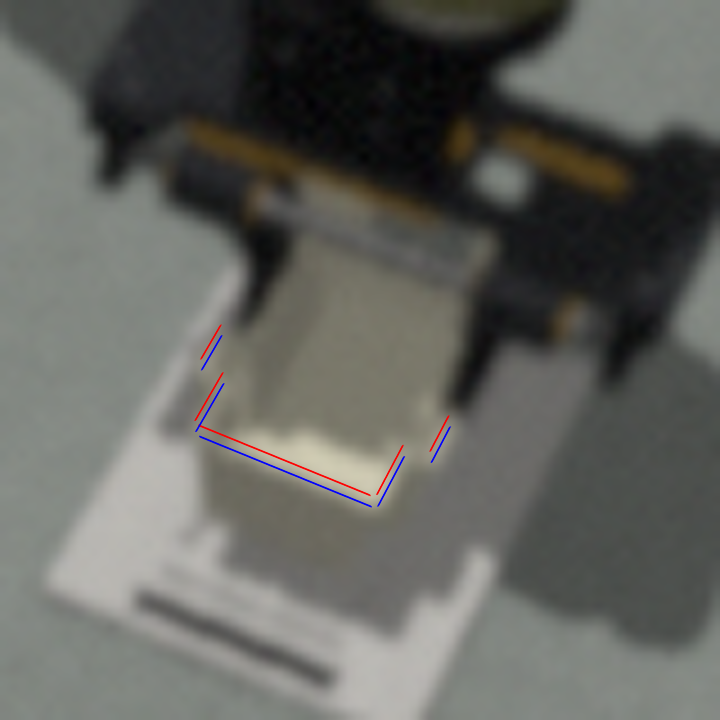

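```bash
python3 -m jog '[[-0.15,0,0,0,0,0,0],[0,-0.05,0.8,0,0,0,0],[0,0,0.8,0,0,0,0],[0,0,0.5,0,0,0,0],[0,0,0,0,0,0,0],[0,0,0,0,0,0,0]]'
python3 d.py .5104 .2662 .049 2.847
```

```text
time: 11.12
ee_pos: [0.5098, 0.2659, 0.0516]
eef_rot: [0.147, 0.989, 0.0, 0.0]
ft_force: [0.4, -0.4, -1.3]
width: 0.0628
t 11.12 p [0.5098 0.2659 0.0516] psi 2.8469 tilt [0.0001 0.0001] F [ 0.4 -0.4 -1.3] w 0.0628 q1,7 [0.17 0.35]
shift cm tool (now): [-0.05  0.05  0.26]
wz: -0.0001
shift after turn: [-0.05  0.05  0.26]
```

```bash
python3 -m jog '[[0,0,0.1,0,0,0,0],[0,0,0.1,0,0,0,0],[0,0,0.1,0,0,0,0],[0,0,0,0,0,0,0]]'
python3 d.py
```

```text
time: 11.62
ee_pos: [0.5099, 0.2658, 0.0497]
eef_rot: [0.147, 0.989, -0.0, 0.0]
ft_force: [-5.4, -3.3, 13.1]
width: 0.0629
t 11.62 p [0.5099 0.2658 0.0497] psi 2.8468 tilt [ 0.0006 -0.0008] F [-5.4 -3.3 13.1] w 0.0629 q1,7 [0.16 0.35]
```

```bash
python3 -m jog '[[0,0,-0.1,0,0,0,0],[0,0,0,0,0,0,0.9],[0,0,0,0,0,0,0.9],[0,0,0,0,0,0,0.9],[0,0,-2,0,0,0,0.9],[0,0,-3,0,0,0,0.9],[0,0,-4,0,0,0,0.9],[0,0,-4,0,0,0,0.9],[0,0,-4,0,0,0,0.9],[0,0,0,0,0,0,0.9]]'
python3 d.py .576 -.0435 .2 1.959
```

```text
time: 12.88
ee_pos: [0.5108, 0.2671, 0.224]
eef_rot: [0.147, 0.989, 0.002, 0.003]
ft_force: [-1.1, 0.1, -0.9]
width: 0.0822
t 12.88 p [0.5108 0.2671 0.224 ] psi 2.8473 tilt [0.0056 0.0024] F [-1.1  0.1 -0.9] w 0.0822 q1,7 [0.25 0.47]
shift cm tool (now): [-15.24 -27.84   2.36]
wz: 0.8883
shift after turn: [-31.22  -5.72   2.4 ]
```

```bash
python3 - <<'E'
from h import *
L=[[x/1e3,y/1e3,0] for x in(-56,0,56) for y in(-28,28)]
for l,w in zip(L,place(L,.5762,-.0437,.3885)): print(l[:2],w[:2].round(4))
E
python3 -m jog '[[-4,-1.5,0,0,0,0.148,-0.1],[-4,-1.5,0,0,0,0.148,-0.1],[-4,-1.5,0,0,0,0.148,-0.1],[-4,-1.5,0,0,0,0.148,-0.1],[-4,-1.5,0,0,0,0.148,-0.1],[-4,-1.5,0,0,0,0.148,-0.1],[0,0,0,0,0,0,-0.1]]'
python3 d.py .5139 -.0389 .12 1.959
```

```text
[-0.056, -0.028] [ 0.535  -0.0908]
[-0.056, 0.028] [ 0.5138 -0.039 ]
[0.0, -0.028] [ 0.5868 -0.0696]
[0.0, 0.028] [ 0.5656 -0.0178]
[0.056, -0.028] [ 0.6386 -0.0484]
[0.056, 0.028] [0.6174 0.0034]
time: 13.75
ee_pos: [0.6395, 0.049, 0.2191]
eef_rot: [0.561, 0.828, -0.001, 0.0]
ft_force: [-0.4, -0.2, -0.1]
width: 0.0395
t 13.75 p [0.6395 0.049  0.2191] psi 1.9512 tilt [-0.0006 -0.0019] F [-0.4 -0.2 -0.1] w 0.0395 q1,7 [0.39 0.02]
shift cm tool (now): [ -3.49 -14.91   9.94]
wz: -0.0078
shift after turn: [ -3.39 -14.95   9.91]
```

```bash
python3 d.py .6174 .0034 .08 1.959
python3 - <<'E'
from h import *
import pickle
t=shot("top",3); s=shot("scene",3); pickle.dump((t,s),open("im2.pkl","wb"))
cv2.imwrite("pics/t2.png",t["frame"][:,:,::-1])
for n,cs in(("top",[t]),("scene",[s]),("both",[t,s])):
    p,e=fittray(cs,(.5176,.264,2.847),.008); print(n,p.round(4),round(e,1))
R=rimlines()
crop(t,210,170,300,265,6,"g4t.png",[(x,(0,0,255)) for x in proj(t,place(R,*p,z=.008)).reshape(-1,30,2)]); crop(s,350,185,425,260,7.6,"g4s.png",[(x,(0,0,255)) for x in proj(s,place(R,*p,z=.008)).reshape(-1,30,2)])
cv2.imwrite("pics/g4.png",cv2.resize(np.hstack([cv2.imread("pics/g4t.png"),cv2.imread("pics/g4s.png")[:570,:570]]),None,fx=.7,fy=.7))
E
```

```text
t 13.75 p [0.6395 0.049  0.2191] psi 1.9512 tilt [-0.0006 -0.0019] F [-0.4 -0.2 -0.1] w 0.0395 q1,7 [0.39 0.02]
shift cm tool (now): [-3.4  -3.73 13.92]
wz: -0.0078
shift after turn: [-3.39 -3.77 13.91]
top [0.5203 0.2688 2.8081] -9.4
scene [0.5135 0.2601 2.5992] -11.8
both [0.5055 0.2895 3.1448] -10.2
```

View pics/g4.png

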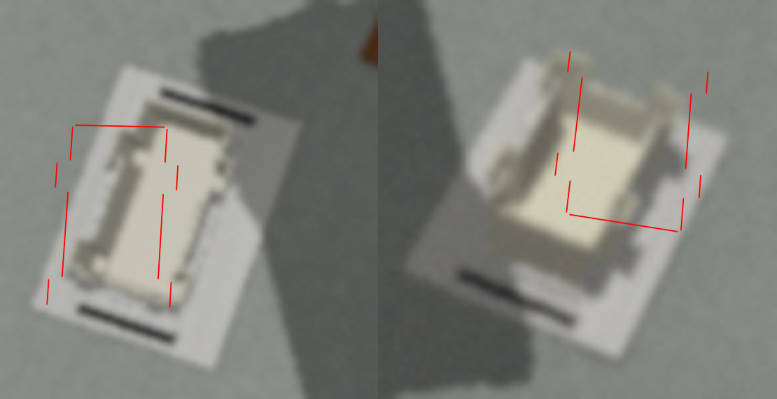

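View pics/t2.png

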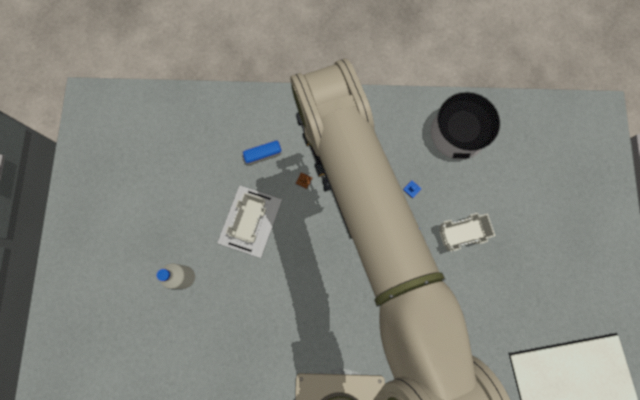

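```bash
python3 -m jog '[[-1.7,-1.88,2.5,0,0,-0.008,-0.1],[-1.7,-1.88,3,0,0,0,-0.1],[0,0,3,0,0,0,-0.1],[0,0,3,0,0,0,-0.1],[0,0,2.4,0,0,0,-0.1],[0,0,0,0,0,0,-0.1]]'
python3 d.py .6174 .0034 .032 1.959
python3 - <<'E'
from h import *
s=shot("scene",2); crop(s,230,165,340,265,7,"g5.png")
E
```

```text
time: 14.8
ee_pos: [0.6159, 0.0087, 0.079]
eef_rot: [0.554, 0.833, -0.001, -0.001]
ft_force: [0.3, 1.1, 0.4]
width: 0.0394
t 14.8 p [0.6159 0.0087 0.079 ] psi 1.9684 tilt [-0.0032  0.0004] F [0.3 1.1 0.4] w 0.0394 q1,7 [0.45 0.05]
shift cm tool (now): [-0.55 -0.06  4.7 ]
wz: 0.0094
shift after turn: [-0.55 -0.06  4.7 ]
```

View pics/g5.png

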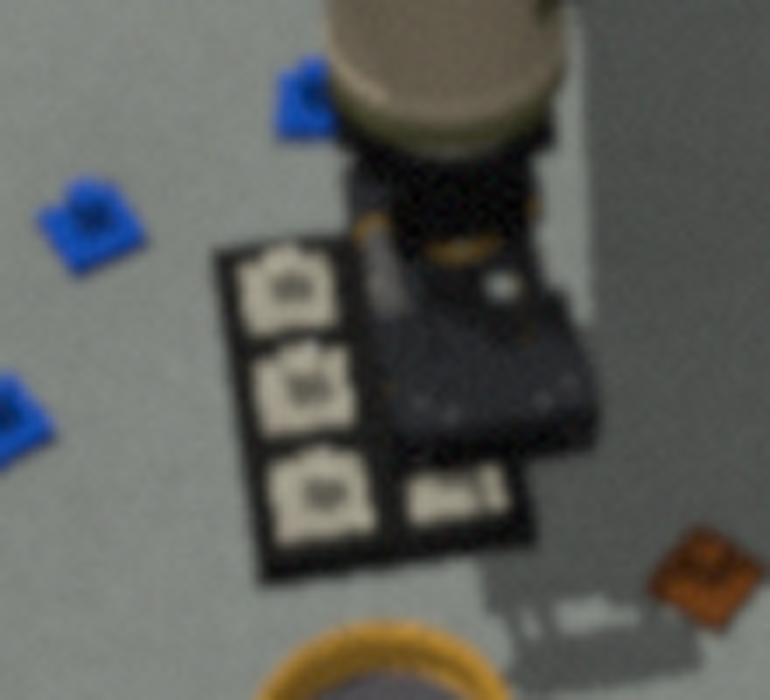

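```bash
python3 d.py .6174 .0034 .032 1.959; python3 -m jog '[[-0.5,-0.05,1,0,0,0.009,-0.1],[0,0,1.5,0,0,0,-0.1],[0,0,0,0,0,0,-0.1],[0,0,0,0,0,0,-0.1]]'
python3 d.py .6174 .0034 .032 1.959
```

```text
t 14.9 p [0.6175 0.0087 0.0815] psi 1.9678 tilt [0.0008 0.0003] F [-0.7 -0.7 -0.2] w 0.0394 q1,7 [0.46 0.05]
shift cm tool (now): [-0.48 -0.22  4.95]
wz: 0.0088
shift after turn: [-0.49 -0.21  4.95]
time: 15.4
ee_pos: [0.6187, 0.0034, 0.0556]
eef_rot: [0.558, 0.83, 0.0, -0.0]
ft_force: [0.1, 1.0, -0.8]
width: 0.0392
t 15.4 p [0.6187 0.0034 0.0556] psi 1.958 tilt [-0.0001  0.0002] F [ 0.1  1.  -0.8] w 0.0392 q1,7 [0.45 0.03]
shift cm tool (now): [ 0.05 -0.12  2.36]
wz: -0.001
shift after turn: [ 0.05 -0.12  2.36]
```

```bash
python3 -m jog '[[0.05,-0.12,0.8,0,0,0,-0.1],[0,0,0.8,0,0,0,-0.1],[0,0,0.7,0,0,0,-0.1],[0,0,0,0,0,0,-0.1],[0,0,0,0,0,0,-1],[0,0,0,0,0,0,-1],[0,0,0,0,0,0,-1],[0,0,0,0,0,0,-1]]' 20
python3 d.py .6174 .0034 .032 1.959
```

```text
time: 16.4
ee_pos: [0.6175, 0.0031, 0.0327]
eef_rot: [0.558, 0.83, 0.0, 0.0]
ft_force: [-0.4, -0.7, 0.0]
width: 0.0137
t 16.4 p [0.6175 0.0031 0.0327] psi 1.9578 tilt [ 0.0003 -0.0001] F [-0.4 -0.7  0. ] w 0.0137 q1,7 [0.44 0.02]
shift cm tool (now): [0.03 0.   0.07]
wz: -0.0012
shift after turn: [0.03 0.   0.07]
```

```bash
python3 -m jog '[[0,0,-0.7,0,0,0,-1],[0,0,-1.3,0,0,0,-1],[0,0,-2.5,0,0,0,-1],[0,0,-3.5,0,0,0,-1],[0,0,-3,0,0,0,-1],[0,0,0,0,0,0.171,-1],[0,0,0,0,0,0.171,-1],[0,0,0,0,0,0.171,-1],[0,0,0,0,0,0.170,-1],[0,0,0,0,0,0,-1]]'
python3 d.py .5406 .2570 .12 1.276
```

```text
time: 17.65
ee_pos: [0.6175, 0.0034, 0.1435]
eef_rot: [0.803, 0.596, 0.0, 0.0]
ft_force: [0.3, 0.4, -0.0]
width: 0.0136
t 17.65 p [0.6175 0.0034 0.1435] psi 1.2762 tilt [ 0.0011 -0.0003] F [ 0.3  0.4 -0. ] w 0.0136 q1,7 [ 0.39 -0.56]
shift cm tool (now): [ 22.03 -14.73   2.34]
wz: 0.0002
shift after turn: [ 22.03 -14.73   2.35]
```

```bash
python3 -m jog '[[1.8,-1.2,0,0,0,0,-1],[3.7,-2.5,0,0,0,0,-1],[3.7,-2.5,0,0,0,0,-1],[3.7,-2.5,0,0,0,0,-1],[3.7,-2.5,0,0,0,0,-1],[3.5,-2.3,0,0,0,0,-1],[1.9,-1.2,0,0,0,0,-1],[0,0,1,0,0,0,-1],[0,0,1.3,0,0,0,-1],[0,0,0,0,0,0,-1],[0,0,0,0,0,0,-1]]'
python3 d.py .5406 .2570 .04 1.276
python3 - <<'E'
from h import *
s=shot("scene",3);t=shot("top",1); crop(s,340,140,440,260,5.8,"g6.png")
E
```

```text
time: 19.02
ee_pos: [0.5412, 0.2557, 0.1195]
eef_rot: [0.804, 0.595, -0.0, 0.0]
ft_force: [0.2, 0.3, -0.5]
width: 0.0139
t 19.02 p [0.5412 0.2557 0.1195] psi 1.2737 tilt [-0.0002 -0.0002] F [ 0.2  0.3 -0.5] w 0.0139 q1,7 [ 0.04 -1.04]
shift cm tool (now): [ 0.11 -0.1   7.95]
wz: -0.0023
shift after turn: [ 0.11 -0.1   7.95]
```

View pics/g6.png

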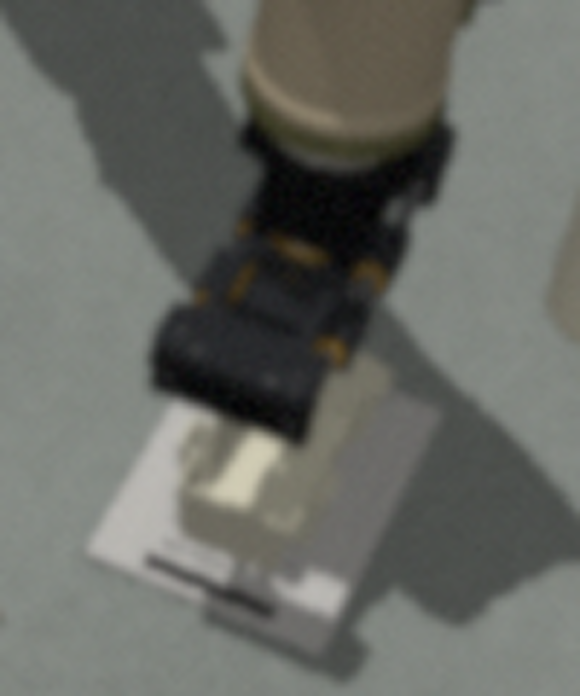

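```bash
python3 -m jog '[[0.1,-0.1,1.5,0,0,0,-1],[0,0,2,0,0,0,-1],[0,0,2,0,0,0,-1],[0,0,1.3,0,0,0,-1],[0,0,0.8,0,0,0,-1],[0,0,0.3,0,0,0,-1],[0,0,0,0,0,0,-1]]'
python3 d.py .5406 .2570 .0377 1.276
```

```text
time: 20.1
ee_pos: [0.5404, 0.2579, 0.0408]
eef_rot: [0.804, 0.595, 0.0, 0.0]
ft_force: [0.6, -0.2, -0.1]
width: 0.0138
t 20.1 p [0.5404 0.2579 0.0408] psi 1.2748 tilt [0.0004 0.0001] F [ 0.6 -0.2 -0.1] w 0.0138 q1,7 [ 0.   -1.09]
shift cm tool (now): [-0.08  0.04  0.31]
wz: -0.0012
shift after turn: [-0.08  0.04  0.31]
```

```bash
python3 -m jog '[[0,0,0.15,0,0,0,-1],[0,0,0.12,0,0,0,-1],[0,0,0,0,0,0,-1]]'
python3 d.py; python3 -m jog '[[0,0,0,0,0,0,-0.5],[0,0,0,0,0,0,-0.5],[0,0,-1,0,0,0,-0.5],[0,0,-1.5,0,0,0,-0.5],[0,0,-2,0,0,0,-0.5],[0,0,-2.5,0,0,0,-0.5],[0,0,-3,0,0,0,-0.1],[0,0,0,0,0,0,-0.1]]'
python3 d.py .5656 -.0178 .12 1.959
```

```text
time: 20.48
ee_pos: [0.5403, 0.2577, 0.0379]
eef_rot: [0.804, 0.595, 0.0, 0.0]
ft_force: [0.0, -0.1, -0.6]
width: 0.0139
t 20.48 p [0.5403 0.2577 0.0379] psi 1.2748 tilt [ 0.0001 -0.0001] F [ 0.  -0.1 -0.6] w 0.0139 q1,7 [ 0.   -1.09]
time: 21.48
ee_pos: [0.5416, 0.2587, 0.1417]
eef_rot: [0.804, 0.595, 0.003, 0.001]
ft_force: [-0.0, -0.3, -1.1]
width: 0.0338
t 21.48 p [0.5416 0.2587 0.1417] psi 1.2748 tilt [0.0051 0.002 ] F [-0.  -0.3 -1.1] w 0.0338 q1,7 [ 0.04 -1.03]
shift cm tool (now): [-25.76  10.35   2.13]
wz: -0.6842
shift after turn: [-26.5   -8.25   2.17]
```

```bash
python3 -m jog '[[-2.2,0.9,0,0,0,0,-0.1],[-4.3,1.73,0,0,0,0,-0.1],[-4.3,1.73,0,0,0,0,-0.1],[-4.3,1.73,0,0,0,0,-0.1],[-4.3,1.73,0,0,0,0,-0.1],[-4.2,1.65,0,0,0,0,-0.1],[-2.15,0.88,0,0,0,0,-0.1],[0,0,0,0,0,-0.171,-0.1],[0,0,1,0,0,-0.171,-0.1],[0,0,2,0,0,-0.171,-0.1],[0,0,2.5,0,0,-0.171,-0.1],[0,0,1.5,0,0,0,-0.1],[0,0,0,0,0,0,-0.1],[0,0,0,0,0,0,-0.1]]'
python3 d.py .5656 -.0178 .032 1.959
```

```text
time: 23.22
ee_pos: [0.5647, -0.0186, 0.0687]
eef_rot: [0.558, 0.83, 0.0, 0.001]
ft_force: [-0.2, 0.0, 1.0]
width: 0.0395
t 23.23 p [ 0.5647 -0.0186  0.0687] psi 1.9567 tilt [ 0.0011 -0.0002] F [-0.2  0.   1. ] w 0.0395 q1,7 [0.53 0.1 ]
shift cm tool (now): [0.04 0.11 3.67]
wz: -0.0023
shift after turn: [0.04 0.12 3.67]
```

```bash
python3 -m jog '[[0.04,0.11,1.2,0,0,0,-0.1],[0,0,1.3,0,0,0,-0.1],[0,0,1.1,0,0,0,-0.1],[0,0,0,0,0,0,-0.1],[0,0,0,0,0,0,-1],[0,0,0,0,0,0,-1],[0,0,0,0,0,0,-1]]' 20
python3 d.py .5656 -.0178 .032 1.959; python3 -m jog '[[0,0,-0.7,0,0,0,-1],[0,0,-1.3,0,0,0,-1],[0,0,-2.5,0,0,0,-1],[0,0,-3.5,0,0,0,-1],[0,0,-3,0,0,0,-1],[0,0,0,0,0,0.171,-1],[0,0,0,0,0,0.171,-1],[0,0,0,0,0,0.171,-1],[0,0,0,0,0,0.168,-1],[0,0,0,0,0,0,-1],[0,0,0,0,0,0,-1]]'
python3 d.py .4946 .2710 .12 1.276
```

```text
time: 24.1
ee_pos: [0.5651, -0.018, 0.0321]
eef_rot: [0.558, 0.83, 0.0, 0.0]
ft_force: [-0.9, 0.3, 0.5]
width: 0.0171
t 24.1 p [ 0.5651 -0.018   0.0321] psi 1.9587 tilt [ 0.0004 -0.0002] F [-0.9  0.3  0.5] w 0.0171 q1,7 [0.51 0.07]
shift cm tool (now): [0.   0.05 0.01]
wz: -0.0003
shift after turn: [0.   0.05 0.01]
time: 25.48
ee_pos: [0.5651, -0.0179, 0.1423]
eef_rot: [0.802, 0.598, 0.0, 0.0]
ft_force: [-0.5, 0.1, -0.1]
width: 0.0132
t 25.48 p [ 0.5651 -0.0179  0.1423] psi 1.2818 tilt [ 0.0005 -0.0002] F [-0.5  0.1 -0.1] w 0.0132 q1,7 [ 0.48 -0.5 ]
shift cm tool (now): [ 25.68 -14.99   2.22]
wz: 0.0058
shift after turn: [ 25.6  -15.14   2.23]
```

```bash
python3 -m jog '[[2.1,-1.25,0,0,0,0.006,-1],[4.3,-2.5,0,0,0,0,-1],[4.3,-2.5,0,0,0,0,-1],[4.3,-2.5,0,0,0,0,-1],[4.3,-2.5,0,0,0,0,-1],[4.2,-2.5,0,0,0,0,-1],[2.1,-1.3,0,0,0,0,-1],[0,0,1,0,0,0,-1],[0,0,1,0,0,0,-1],[0,0,0,0,0,0,-1],[0,0,0,0,0,0,-1]]'
python3 d.py .4946 .2710 .0377 1.276
python3 - <<'E'
from h import *
s=shot("scene",3);t=shot("top",1); crop(s,340,140,440,260,5.8,"g7.png")
E
```

```text
time: 26.85
ee_pos: [0.4969, 0.2701, 0.1218]
eef_rot: [0.805, 0.594, -0.0, 0.0]
ft_force: [1.0, 0.4, -0.1]
width: 0.0138
t 26.85 p [0.4969 0.2701 0.1218] psi 1.2708 tilt [ 0.     -0.0003] F [ 1.   0.4 -0.1] w 0.0138 q1,7 [ 0.04 -1.09]
shift cm tool (now): [ 0.02 -0.24  8.41]
wz: -0.0052
shift after turn: [ 0.02 -0.24  8.41]
```

View pics/g7.png

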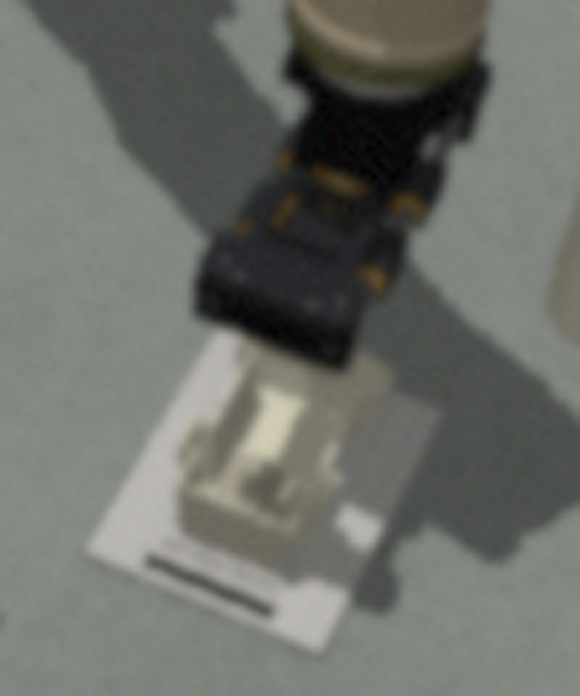

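```bash
python3 -m jog '[[0.02,-0.24,1.5,0,0,-0.005,-1],[0,0,2,0,0,0,-1],[0,0,2,0,0,0,-1],[0,0,1.3,0,0,0,-1],[0,0,0.8,0,0,0,-1],[0,0,0.3,0,0,0,-1],[0,0,0,0,0,0,-1]]'
python3 d.py .4946 .2710 .0377 1.276
python3 -m jog '[[0,0,0.2,0,0,0,-1],[0,0,0.2,0,0,0,-1],[0,0,0.1,0,0,0,-1],[0,0,0,0,0,0,-1]]'
python3 d.py .4946 .2710 .0377 1.276
```

```text
time: 27.92
ee_pos: [0.4944, 0.272, 0.0431]
eef_rot: [0.803, 0.596, 0.0, 0.0]
ft_force: [0.1, 0.7, -0.7]
width: 0.0139
t 27.93 p [0.4944 0.272  0.0431] psi 1.2769 tilt [0.0004 0.0001] F [ 0.1  0.7 -0.7] w 0.0139 q1,7 [ 0.   -1.15]
shift cm tool (now): [-0.09  0.05  0.54]
wz: 0.0009
shift after turn: [-0.09  0.05  0.54]
time: 28.42
ee_pos: [0.4944, 0.2718, 0.0381]
eef_rot: [0.803, 0.596, 0.0, 0.0]
ft_force: [0.1, -1.3, 4.3]
width: 0.0139
t 28.43 p [0.4944 0.2718 0.0381] psi 1.2768 tilt [ 0.0003 -0.0002] F [ 0.1 -1.3  4.3] w 0.0139 q1,7 [-0.   -1.15]
shift cm tool (now): [-0.07  0.05  0.04]
wz: 0.0008
shift after turn: [-0.07  0.05  0.04]
```

Contact at 4 N, so I release and rise, then head for the pile.

```bash
python3 -m jog '[[0,0,0,0,0,0,-0.5],[0,0,0,0,0,0,-0.5],[0,0,0,0,0,0,-0.5],[0,0,-1,0,0,0,-0.5],[0,0,-1.5,0,0,0,-0.5],[0,0,-2.5,0,0,0,-0.5],[0,0,-3.5,0,0,0,-0.1],[0,0,-4,0,0,0,0.5],[0,0,-4,0,0,0,1],[0,0,0,0,0,0,1]]'
python3 d.py .4937 -.20 .2 1.858
```

```text
time: 29.68
ee_pos: [0.4955, 0.2731, 0.2072]
eef_rot: [0.803, 0.596, 0.003, 0.001]
ft_force: [0.3, -0.5, -0.2]
width: 0.054
t 29.68 p [0.4955 0.2731 0.2072] psi 1.277 tilt [0.006  0.0025] F [ 0.3 -0.5 -0.2] w 0.054 q1,7 [ 0.07 -1.04]
shift cm tool (now): [-45.34  13.53   0.6 ]
wz: -0.581
shift after turn: [-45.33 -13.57   0.72]
```

```bash
python3 -m jog '[[-4.2,1.25,0,0,0,0,1],[-4.2,1.25,0,0,0,0,1],[-4.2,1.25,0,0,0,0,1],[-4.2,1.25,0,0,0,0,1],[-4.2,1.25,0,0,0,0,1],[-4.2,1.25,0,0,0,0,1],[-4.2,1.25,0,0,0,0,1],[0,0,0,0,0,-0.145,1],[0,0,0,0,0,-0.145,1],[0,0,0,0,0,-0.145,1],[0,0,0,0,0,-0.145,1],[0,0,0,0,0,0,1]]'
cat > look.py <<'E'
import sys
from h import *
import pickle
t=shot("top",3); s=shot("scene",3); pickle.dump((t,s),open("im.pkl","wb"))
n=sys.argv[1]
crop(t,205,160,515,275,2.55,n+"_t.png"); crop(s,165,140,425,260,3,n+"_s.png")
a,b=cv2.imread(f"pics/{n}_t.png"),cv2.imread(f"pics/{n}_s.png"); w=780
cv2.imwrite(f"pics/{n}.png",np.vstack([a[:293,:w],b[:,:w][:300]]))
E
python3 look.py l1; python3 - <<'E'
from h import *
import pickle
t,s=pickle.load(open("im.pkl","rb"))
for n,cs in(("top",[t]),("scene",[s]),("both",[t,s])):
    p,e=fittray(cs,(.4965,-.3345,1.858),.022); print(n,p.round(4),round(e,1))
E
```

```text
time: 31.18
ee_pos: [0.4925, -0.0348, 0.2027]
eef_rot: [0.599, 0.8, -0.0, -0.0]
ft_force: [0.1, 0.2, -0.5]
width: 0.0871
top [ 0.4968 -0.3348  1.8572] -10.5
scene [ 0.4916 -0.3371  1.9039] -12.0
both [ 0.496  -0.3351  1.8668] -17.5
```

View pics/l1.png

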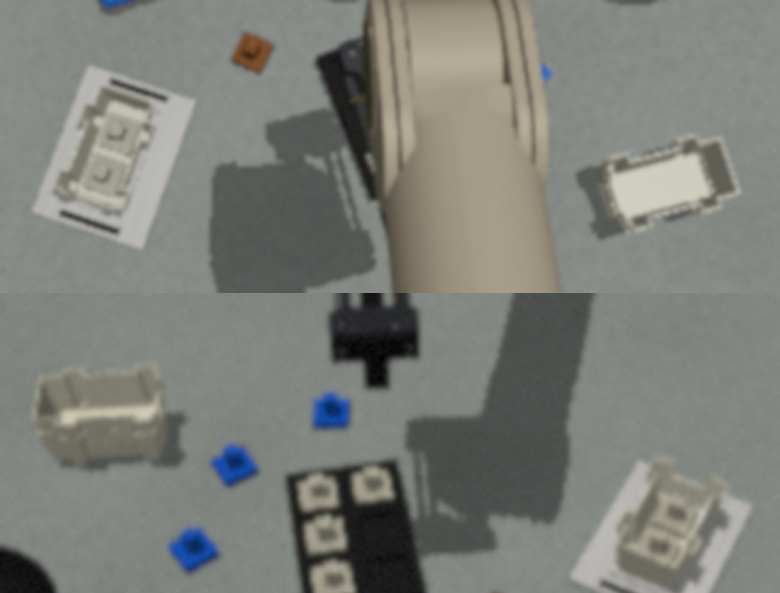

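```bash
python3 d.py .4938 -.3249 .0637 1.855
```

```text
t 31.48 p [ 0.4927 -0.0349  0.2028] psi 1.8554 tilt [ 0.     -0.0001] F [-0.6 -0.   0.6] w 0.0869 q1,7 [0.58 0.21]
shift cm tool (now): [-27.87  -8.04  13.92]
wz: 0.0004
shift after turn: [-27.87  -8.03  13.91]
```

```bash
python3 -m jog '[[-2.3,-0.67,0,0,0,0,1],[-4.7,-1.34,0,0,0,0,1],[-4.7,-1.34,0,0,0,0,1],[-4.7,-1.34,0,0,0,0,1],[-4.7,-1.34,0,0,0,0,1],[-4.4,-1.34,0,0,0,0,1],[-2.37,-0.67,0,0,0,0,1],[0,0,2,0,0,0,1],[0,0,3,0,0,0,1],[0,0,3,0,0,0,1],[0,0,0,0,0,0,1],[0,0,0,0,0,0,1]]'
python3 d.py .4938 -.3249 .0637 1.855
```

```text
time: 32.98
ee_pos: [0.4951, -0.3247, 0.1242]
eef_rot: [0.599, 0.801, 0.0, 0.001]
ft_force: [-0.0, -0.4, -0.1]
width: 0.0874
t 32.98 p [ 0.4951 -0.3247  0.1242] psi 1.8573 tilt [ 0.0013 -0.0005] F [-0.  -0.4 -0.1] w 0.0874 q1,7 [0.84 0.67]
shift cm tool (now): [ 0.02 -0.14  6.05]
wz: 0.0023
shift after turn: [ 0.01 -0.13  6.05]
```

```bash
python3 -m jog '[[0,-0.13,2,0,0,0.002,1],[0,0,2,0,0,0,1],[0,0,1.5,0,0,0,1],[0,0,0.5,0,0,0,1],[0,0,0,0,0,0,1],[0,0,0,0,0,0,0],[0,0,0,0,0,0,0],[0,0,0,0,0,0,0],[0,0,0,0,0,0,0],[0,0,0,0,0,0,0]]' 25
python3 d.py .4938 -.3249 .0637 1.855; python3 -m jog '[[0,0,-0.5,0,0,0,0],[0,0,-1,0,0,0,0],[0,0,-1,0,0,0,0],[0,0,-1.5,0,0,0,0],[0,0,-2.5,0,0,0,0],[0,0,-3.5,0,0,0,0],[0,0,-3.5,0,0,0,0],[0,0,-3,0,0,0,0],[0,0,0,0,0,0,0]]'
python3 d.py .527 .261 .23 -.295
```

```text
time: 34.22
ee_pos: [0.4932, -0.3254, 0.0631]
eef_rot: [0.6, 0.8, 0.0, 0.0]
ft_force: [0.3, 0.5, 3.3]
width: 0.0626
t 34.23 p [ 0.4932 -0.3254  0.0631] psi 1.8548 tilt [ 0.0005 -0.0003] F [0.3 0.5 3.3] w 0.0626 q1,7 [0.83 0.65]
shift cm tool (now): [ 0.03  0.07 -0.06]
wz: -0.0002
shift after turn: [ 0.03  0.07 -0.06]
time: 35.35
ee_pos: [0.4942, -0.3257, 0.2314]
eef_rot: [0.6, 0.8, 0.0, 0.003]
ft_force: [1.3, -0.5, -1.9]
width: 0.0629
t 35.35 p [ 0.4942 -0.3257  0.2314] psi 1.8549 tilt [ 0.0043 -0.003 ] F [ 1.3 -0.5 -1.9] w 0.0629 q1,7 [0.85 0.7 ]
shift cm tool (now): [ 5.54e+01  1.96e+01 -2.00e-02]
wz: 2.1499
shift after turn: [-13.92 -57.09   0.14]
```

```bash
python3 -m jog '[[2.3,0.8,0,0,0,0,0],[4.6,1.63,0,0,0,0,0],[4.6,1.63,0,0,0,0,0],[4.6,1.63,0,0,0,0,0],[4.6,1.63,0,0,0,0,0],[4.6,1.63,0,0,0,0,0],[2.3,0.8,0,0,0,0,0],[0,0,0,0,0,0.165,0],[0,0,0,0,0,0.165,0],[0,0,0,0,0,0.165,0],[0,0,0,0,0,0.165,0],[0,0,0,0,0,0.165,0],[0,0,0,0,0,0.165,0],[0,0,0,0,0,0.165,0],[0,0,0,0,0,0.165,0],[0,0,0,0,0,0.165,0],[0,0,0,0,0,0.165,0],[0,0,0,0,0,0.165,0],[0,0,0,0,0,0.165,0]]'
python3 -m jog '[[0,0,0,0,0,0.165,0],[0,0,0,0,0,0,0]]'
python3 d.py .5257 .2615 .22 -.295; python3 look.py l2
```

```text
time: 37.72
ee_pos: [0.5083, -0.0319, 0.227]
eef_rot: [0.998, -0.065, -0.001, -0.0]
ft_force: [-0.3, -0.7, -1.5]
width: 0.0631
time: 37.98
ee_pos: [0.5085, -0.0321, 0.2272]
eef_rot: [0.99, -0.144, -0.001, 0.0]
ft_force: [0.3, -0.9, -2.0]
width: 0.0629
t 37.98 p [ 0.5085 -0.0321  0.2272] psi -0.2882 tilt [-0.0013  0.0001] F [ 0.3 -0.9 -2. ] w 0.0629 q1,7 [ 0.44 -1.93]
shift cm tool (now): [ -6.69 -28.64   0.72]
wz: 0.0068
shift after turn: [ -6.89 -28.59   0.72]
```

View pics/l2.png

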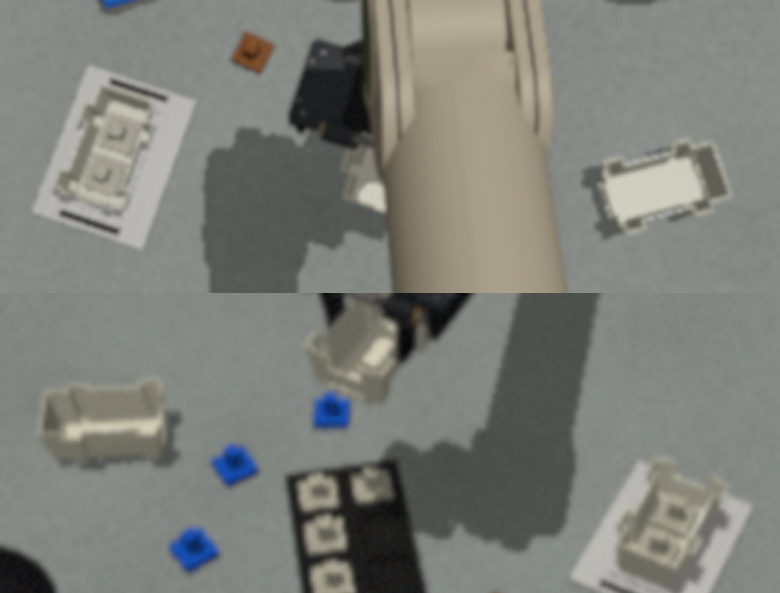

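Turning the tray with this grip would take joint 7 past −2.6 at the board (it reads −1.93 here, and a further −0.7 or so would be needed there). I'll set this tray on free bench at about (0.47, 0.10) and regrip it with the tool turned half round.

```bash
python3 d.py .479 .0975 .0425 -.295; python3 -m jog '[[-3.3,-5,0,0,0,0.007,0],[-3.3,-4.6,0,0,0,0,0],[0,-3.3,2,0,0,0,0],[0,0,4,0,0,0,0],[0,0,4,0,0,0,0],[0,0,3,0,0,0,0],[0,0,2.5,0,0,0,0],[0,0,0,0,0,0,0],[0,0,0,0,0,0,0]]'; python3 d.py .479 .0975 .0425 -.295
```

```text
t 38.27 p [ 0.5092 -0.0329  0.2277] psi -0.2885 tilt [-0.0001 -0.    ] F [ 0.   0.2 -2. ] w 0.0628 q1,7 [ 0.44 -1.93]
shift cm tool (now): [ -6.6  -11.65  18.52]
wz: 0.0065
shift after turn: [ -6.68 -11.6   18.52]
time: 39.4
ee_pos: [0.4841, 0.1097, 0.0739]
eef_rot: [0.989, -0.148, 0.001, -0.0]
ft_force: [-0.0, -0.6, -1.4]
width: 0.0633
t 39.4 p [0.4841 0.1097 0.0739] psi -0.2967 tilt [0.0012 0.0003] F [-0.  -0.6 -1.4] w 0.0633 q1,7 [ 0.24 -2.33]
shift cm tool (now): [-0.14  1.32  3.14]
wz: -0.0017
shift after turn: [-0.14  1.32  3.14]
```

```bash
python3 -m jog '[[0,0,1.2,0,0,0,0],[0,0,1,0,0,0,0],[0,0,0.7,0,0,0,0],[0,0,0.2,0,0,0,0],[0,0,0.1,0,0,0,0],[0,0,0,0,0,0,0]]'; python3 d.py
```

```text
time: 40.15
ee_pos: [0.4837, 0.1096, 0.0411]
eef_rot: [0.989, -0.148, 0.0, -0.0]
ft_force: [-1.5, -0.0, 1.4]
width: 0.0628
t 40.15 p [0.4837 0.1096 0.0411] psi -0.2971 tilt [ 0.0004 -0.0001] F [-1.5 -0.   1.4] w 0.0628 q1,7 [ 0.22 -2.36]
```

```bash
python3 -m jog '[[0,0,0,0,0,0,1],[0,0,0,0,0,0,1],[0,0,0,0,0,0,1],[0,0,-2,0,0,0,1],[0,0,-3,0,0,0,1],[0,0,-2,0,0,0,1],[0,0,0,0,0,0,1]]'; python3 -m jog '[[0,0,0,0,0,-0.1571,1],[0,0,0,0,0,-0.1571,1],[0,0,0,0,0,-0.1571,1],[0,0,0,0,0,-0.1571,1],[0,0,0,0,0,-0.1571,1],[0,0,0,0,0,-0.1571,1],[0,0,0,0,0,-0.1571,1],[0,0,0,0,0,-0.1571,1],[0,0,0,0,0,-0.1571,1],[0,0,0,0,0,-0.1571,1],[0,0,0,0,0,-0.1571,1],[0,0,0,0,0,-0.1571,1],[0,0,0,0,0,-0.1571,1],[0,0,0,0,0,-0.1571,1],[0,0,0,0,0,-0.1571,1],[0,0,0,0,0,-0.1571,1],[0,0,0,0,0,-0.1571,1],[0,0,0,0,0,-0.1571,1],[0,0,0,0,0,-0.1571,1],[0,0,0,0,0,-0.1571,1]]'; python3 -m jog '[[0,0,0,0,0,0,1],[0,0,0,0,0,0,1]]'; python3 d.py .4837 .1096 .0415 2.8445
```

```text
time: 41.02
ee_pos: [0.4845, 0.1097, 0.1121]
eef_rot: [0.989, -0.148, 0.001, -0.0]
ft_force: [0.1, -0.4, -0.3]
width: 0.0867
time: 43.52
ee_pos: [0.4831, 0.1094, 0.1098]
eef_rot: [0.145, 0.989, 0.0, -0.001]
ft_force: [0.1, -0.8, 0.1]
width: 0.0869
time: 43.78
ee_pos: [0.4833, 0.1095, 0.1104]
eef_rot: [0.15, 0.989, 0.0, -0.0]
ft_force: [0.1, 0.2, 0.2]
width: 0.0873
t 43.77 p [0.4833 0.1095 0.1104] psi 2.8413 tilt [-0.0006  0.0002] F [0.1 0.2 0.2] w 0.0873 q1,7 [0.64 0.7 ]
shift cm tool (now): [-0.04  0.02  6.89]
wz: -0.0032
shift after turn: [-0.03  0.02  6.89]
```

```bash
python3 -m jog '[[-0.03,0.02,2,0,0,-0.003,1],[0,0,2.5,0,0,0,1],[0,0,1.8,0,0,0,1],[0,0,0.5,0,0,0,1],[0,0,0,0,0,0,1],[0,0,0,0,0,0,0],[0,0,0,0,0,0,0],[0,0,0,0,0,0,0],[0,0,0,0,0,0,0],[0,0,0,0,0,0,0]]' 25; python3 d.py; python3 -m jog '[[0,0,-0.5,0,0,0,0],[0,0,-1.5,0,0,0,0],[0,0,-3,0,0,0,0],[0,0,-3.5,0,0,0,0],[0,0,-3.5,0,0,0,0],[0,0,0,0,0,0,0]]'; python3 d.py .5257 .2615 .13 2.847
```

```text
time: 45.02
ee_pos: [0.4841, 0.1096, 0.0431]
eef_rot: [0.146, 0.989, -0.0, 0.0]
ft_force: [-1.0, -1.2, 5.7]
width: 0.063
t 45.02 p [0.4841 0.1096 0.0431] psi 2.8477 tilt [ 0.0005 -0.0003] F [-1.  -1.2  5.7] w 0.063 q1,7 [0.56 0.61]
time: 45.78
ee_pos: [0.4853, 0.1103, 0.1658]
eef_rot: [0.146, 0.989, 0.0, 0.002]
ft_force: [-0.1, 0.3, -1.9]
width: 0.0626
t 45.77 p [0.4853 0.1103 0.1658] psi 2.8479 tilt [ 0.0047 -0.0002] F [-0.1  0.3 -1.9] w 0.0626 q1,7 [0.7  0.76]
shift cm tool (now): [ 0.52 15.64  3.6 ]
wz: 0.0009
shift after turn: [ 0.52 15.65  3.58]
```

```bash
python3 -m jog '[[0.1,2.5,0,0,0,0,0],[0.1,4,0,0,0,0,0],[0.1,4,0,0,0,0,0],[0.1,3.2,0,0,0,0,0],[0.1,1.9,1,0,0,0,0],[0,0,2,0,0,0,0],[0,0,1,0,0,0,0],[0,0,0,0,0,0,0],[0,0,0,0,0,0,0],[0,0,0,0,0,0,0]]'; python3 d.py .5257 .2615 .096 2.847
python3 - <<'E'
from h import *
s=shot("scene",3); st=r.read_state(); p=st["ee_pos"]; y=-.295
crop(s,350,150,440,250,7,"g8.png")
L=rimlines().reshape(-1,30,3); g=(p[0]-.0085*np.cos(y),p[1]-.0085*np.sin(y),y); zb=p[2]-.0431
H=lambda q,z:[(x,(0,0,255)) for x in proj(s,place(rimlines(),*q,z=z)).reshape(-1,30,2)]
crop(s,350,150,440,250,7,"g8.png",H(g,zb)+[(x,(255,0,0)) for x in proj(s,place(rimlines(),.5176,.264,2.847,z=.008)).reshape(-1,30,2)])
E
```

```text
time: 47.02
ee_pos: [0.5247, 0.2601, 0.1235]
eef_rot: [0.147, 0.989, 0.0, 0.001]
ft_force: [0.4, 0.2, -0.6]
width: 0.0627
t 47.02 p [0.5247 0.2601 0.1235] psi 2.8472 tilt [0.0011 0.0001] F [ 0.4  0.2 -0.6] w 0.0627 q1,7 [0.25 0.4 ]
shift cm tool (now): [-0.06  0.16  2.75]
wz: 0.0002
shift after turn: [-0.06  0.16  2.75]
```

View pics/g8.png

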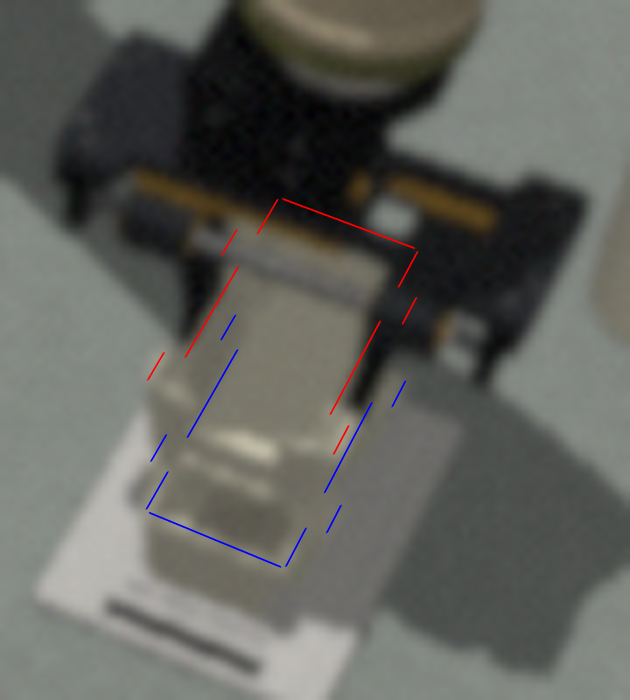

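```bash
python3 -m jog '[[-0.06,0.16,0,0,0,0,0],[0,0,1,0,0,0,0],[0,0,0.7,0,0,0,0],[0,0,0.3,0,0,0,0],[0,0,0,0,0,0,0]]'; python3 d.py .5257 .2615 .096 2.847
python3 -m jog '[[0,0,0.2,0,0,0,0],[0,0,0.2,0,0,0,0],[0,0,0,0,0,0,0]]'; python3 d.py .5257 .2615 .096 2.847
```

```text
time: 47.8
ee_pos: [0.5251, 0.2617, 0.1025]
eef_rot: [0.146, 0.989, -0.0, -0.0]
ft_force: [-0.5, 0.0, -0.8]
width: 0.0627
t 47.8 p [0.5251 0.2617 0.1025] psi 2.8479 tilt [-0.0006 -0.0002] F [-0.5  0.  -0.8] w 0.0627 q1,7 [0.24 0.38]
shift cm tool (now): [-0.06  0.    0.65]
wz: 0.0009
shift after turn: [-0.06  0.    0.65]
time: 48.18
ee_pos: [0.5253, 0.2616, 0.0987]
eef_rot: [0.146, 0.989, -0.0, -0.0]
ft_force: [-0.5, -0.2, -1.1]
width: 0.0626
t 48.17 p [0.5253 0.2616 0.0987] psi 2.8478 tilt [-0.0001 -0.0002] F [-0.5 -0.2 -1.1] w 0.0626 q1,7 [0.23 0.38]
shift cm tool (now): [-0.05 -0.    0.27]
wz: 0.0008
shift after turn: [-0.05 -0.    0.27]
```

```bash
python3 -m jog '[[-0.03,0,0.1,0,0,0,0],[0,0,0.1,0,0,0,0],[0,0,0.1,0,0,0,0],[0,0,0,0,0,0,0]]'; python3 d.py .5257 .2615 .096 2.847
```

```text
time: 48.68
ee_pos: [0.526, 0.2616, 0.0961]
eef_rot: [0.146, 0.989, 0.0, 0.0]
ft_force: [1.4, 0.0, 2.7]
width: 0.063
t 48.67 p [0.526  0.2616 0.0961] psi 2.8476 tilt [0.0009 0.0001] F [1.4 0.  2.7] w 0.063 q1,7 [0.23 0.38]
shift cm tool (now): [ 0.03 -0.02  0.01]
wz: 0.0006
shift after turn: [ 0.03 -0.02  0.01]
```

```bash
python3 -m jog '[[0,0,0,0,0,0,0.9],[0,0,0,0,0,0,0.9],[0,0,0,0,0,0,0.9],[0,0,-2,0,0,0,0.9],[0,0,-3,0,0,0,0.9],[0,0,-4,0,0,0,0.9],[0,0,-3,0,0,0,0.5],[0,0,0,0,0,0,-0.1]]'
python3 d.py .5138 -.039 .12 1.959
python3 -m jog '[[-4,-1.5,0,0,0,0.148,-0.1],[-4,-1.5,0,0,0,0.148,-0.1],[-4,-1.5,0,0,0,0.148,-0.1],[-4,-1.5,0,0,0,0.148,-0.1],[-4,-1.5,0,0,0,0.148,-0.1],[-4,-1.5,0,0,0,0.148,-0.1],[0,0,0,0,0,0,-0.1]]'
python3 d.py .5138 -.039 .12 1.959
python3 look.py l3
```

```text
time: 49.68
ee_pos: [0.5264, 0.2628, 0.2195]
eef_rot: [0.146, 0.989, 0.001, 0.002]
ft_force: [-0.0, 0.7, -0.8]
width: 0.0699
t 49.67 p [0.5264 0.2628 0.2195] psi 2.848 tilt [0.0045 0.002 ] F [-0.   0.7 -0.8] w 0.0699 q1,7 [0.28 0.45]
shift cm tool (now): [ -7.49 -29.28   9.89]
wz: 0.889
shift after turn: [-27.45 -12.59   9.95]
time: 50.55
ee_pos: [0.6556, 0.0449, 0.2154]
eef_rot: [0.56, 0.828, -0.001, 0.0]
ft_force: [0.1, 0.3, 0.6]
width: 0.0391
t 50.55 p [0.6556 0.0449 0.2154] psi 1.9519 tilt [-0.0006 -0.002 ] F [0.1 0.3 0.6] w 0.0391 q1,7 [0.41 0.  ]
shift cm tool (now): [ -2.5  -16.27   9.57]
wz: -0.0071
shift after turn: [ -2.4  -16.3    9.54]
```

View pics/l3.png

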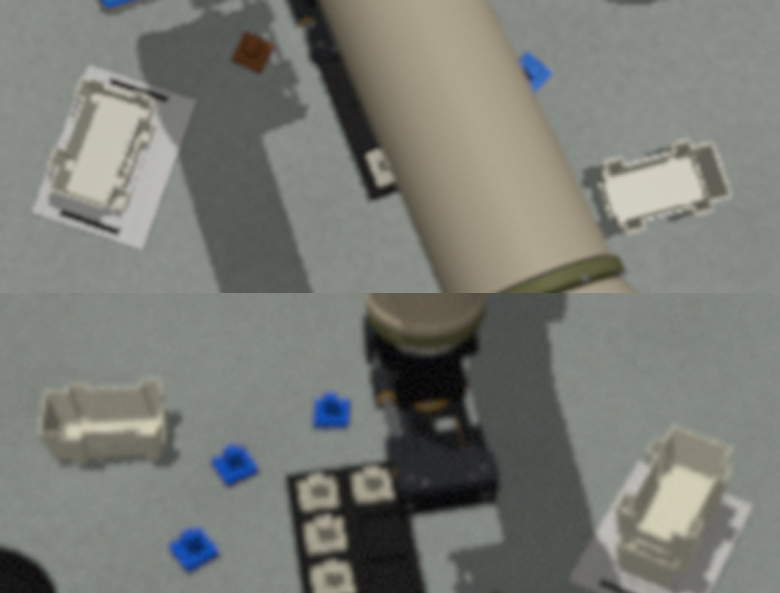

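```bash
python3 d.py .6386 -.0484 .032 1.959
```

```text
t 50.85 p [0.6546 0.0513 0.216 ] psi 1.9624 tilt [-0.      0.0005] F [-0.6 -0.   0.5] w 0.0391 q1,7 [0.41 0.  ]
shift cm tool (now): [-8.61 -5.29 18.39]
wz: 0.0034
shift after turn: [-8.62 -5.26 18.4 ]
```

```bash
python3 -m jog '[[-2.2,-1.3,0,0,0,0.003,-0.1],[-4.2,-2.6,1,0,0,0,-0.1],[-2.2,-1.36,2,0,0,0,-0.1],[0,0,4,0,0,0,-0.1],[0,0,4,0,0,0,-0.1],[0,0,3,0,0,0,-0.1],[0,0,1,0,0,0,-0.1],[0,0,0,0,0,0,-0.1],[0,0,0,0,0,0,-0.1],[0,0,0,0,0,0,-0.1]]'
python3 d.py .6386 -.0484 .032 1.959
```

```text
time: 52.1
ee_pos: [0.6394, -0.0496, 0.0671]
eef_rot: [0.558, 0.83, 0.0, 0.001]
ft_force: [0.1, 0.7, 0.7]
width: 0.0394
t 52.1 p [ 0.6394 -0.0496  0.0671] psi 1.9568 tilt [ 0.0018 -0.0003] F [0.1 0.7 0.7] w 0.0394 q1,7 [0.55 0.1 ]
shift cm tool (now): [ 0.15 -0.03  3.51]
wz: -0.0022
shift after turn: [ 0.14 -0.02  3.51]
```

```bash
python3 -m jog '[[0.14,-0.03,1.2,0,0,0,-0.1],[0,0,1.3,0,0,0,-0.1],[0,0,0.95,0,0,0,-0.1],[0,0,0,0,0,0,-0.3],[0,0,0,0,0,0,-1],[0,0,0,0,0,0,-1],[0,0,0,0,0,0,-1],[0,0,0,0,0,0,-1]]' 20
python3 d.py .6386 -.0484 .032 1.959; python3 -m jog '[[0,0,-0.7,0,0,0,-1],[0,0,-1.3,0,0,0,-1],[0,0,-2.5,0,0,0,-1],[0,0,-4,0,0,0,-1],[0,0,-4,0,0,0,-1],[0,0,-2,0,0,0.171,-1],[0,0,-1,0,0,0.171,-1],[0,0,0,0,0,0.171,-1],[0,0,0,0,0,0.170,-1],[0,0,0,0,0,0,-1],[0,0,0,0,0,0,-1]]'
python3 d.py .5406 .2570 .17 1.276
```

```text
time: 53.1
ee_pos: [0.6378, -0.0485, 0.0313]
eef_rot: [0.558, 0.83, -0.0, 0.0]
ft_force: [-0.1, -0.7, -0.5]
width: 0.0138
t 53.1 p [ 0.6378 -0.0485  0.0313] psi 1.9568 tilt [ 0.     -0.0002] F [-0.1 -0.7 -0.5] w 0.0138 q1,7 [0.53 0.08]
shift cm tool (now): [-0.01  0.08 -0.07]
wz: -0.0022
shift after turn: [-0.01  0.08 -0.07]
time: 54.48
ee_pos: [0.6378, -0.0484, 0.1868]
eef_rot: [0.803, 0.596, 0.0, 0.0]
ft_force: [-0.5, 0.6, -0.5]
width: 0.0135
t 54.48 p [ 0.6378 -0.0484  0.1868] psi 1.2778 tilt [ 0.0003 -0.0003] F [-0.5  0.6 -0.5] w 0.0135 q1,7 [ 0.5  -0.49]
shift cm tool (now): [ 26.43 -18.13   1.67]
wz: 0.0018
shift after turn: [ 26.4  -18.18   1.68]
```

```bash
python3 -m jog '[[1.8,-1.25,0,0,0,0,-1],[3.8,-2.6,0,0,0,0,-1],[3.8,-2.6,0,0,0,0,-1],[3.8,-2.6,0,0,0,0,-1],[3.8,-2.6,0,0,0,0,-1],[3.8,-2.6,0,0,0,0,-1],[3.8,-2.6,0,0,0,0,-1],[1.83,-1.28,0,0,0,0,-1],[0,0,1,0,0,0,-1],[0,0,1,0,0,0,-1],[0,0,0,0,0,0,-1],[0,0,0,0,0,0,-1]]'
python3 d.py .5406 .2570 .0813 1.276
```

```text
time: 55.98
ee_pos: [0.5422, 0.2565, 0.1663]
eef_rot: [0.804, 0.594, -0.0, 0.0]
ft_force: [-0.1, -0.7, -0.4]
width: 0.0137
t 55.98 p [0.5422 0.2565 0.1663] psi 1.2726 tilt [-0.     -0.0002] F [-0.1 -0.7 -0.4] w 0.0137 q1,7 [ 0.1  -1.04]
shift cm tool (now): [ 0.   -0.17  8.5 ]
wz: -0.0034
shift after turn: [ 0.   -0.17  8.5 ]
```

```bash
python3 -m jog '[[0,-0.15,1.5,0,0,-0.003,-1],[0,0,2,0,0,0,-1],[0,0,2,0,0,0,-1],[0,0,1.5,0,0,0,-1],[0,0,0.8,0,0,0,-1],[0,0,0.2,0,0,0,-1],[0,0,0,0,0,0,-1]]'
python3 d.py .5406 .2570 .0813 1.276
python3 -m jog '[[0,0,0.15,0,0,0,-1],[0,0,0.15,0,0,0,-1],[0,0,0.1,0,0,0,-1],[0,0,0,0,0,0,-1]]'
python3 d.py .5406 .2570 .0813 1.276
```

```text
time: 56.85
ee_pos: [0.5407, 0.2579, 0.0867]
eef_rot: [0.803, 0.596, 0.0, 0.0]
ft_force: [0.1, -0.4, -1.4]
width: 0.0143
t 56.85 p [0.5407 0.2579 0.0867] psi 1.2769 tilt [0.0006 0.0002] F [ 0.1 -0.4 -1.4] w 0.0143 q1,7 [ 0.07 -1.08]
shift cm tool (now): [-0.09  0.02  0.54]
wz: 0.0009
shift after turn: [-0.09  0.02  0.54]
time: 57.35
ee_pos: [0.5404, 0.2577, 0.0823]
eef_rot: [0.803, 0.596, -0.0, 0.0]
ft_force: [-0.2, -1.0, -0.2]
width: 0.0137
t 57.35 p [0.5404 0.2577 0.0823] psi 1.2768 tilt [-0.     -0.0002] F [-0.2 -1.  -0.2] w 0.0137 q1,7 [ 0.07 -1.09]
shift cm tool (now): [-0.06  0.04  0.1 ]
wz: 0.0008
shift after turn: [-0.06  0.04  0.1 ]
```

```bash
python3 -m jog '[[0,0,0.1,0,0,0,-1],[0,0,0,0,0,0,-0.5],[0,0,0,0,0,0,-0.5],[0,0,0,0,0,0,-0.5],[0,0,-1,0,0,0,-0.5],[0,0,-1.5,0,0,0,-0.5],[0,0,-2,0,0,0,-0.5],[0,0,-2.5,0,0,0,-0.5],[0,0,-2,0,0,0,-0.1],[0,0,0,0,0,0,-0.1]]'
python3 d.py .5138 -.039 .032 1.959
```

```text
time: 58.6
ee_pos: [0.5413, 0.2583, 0.1735]
eef_rot: [0.803, 0.596, 0.002, 0.001]
ft_force: [0.0, -1.2, 0.6]
width: 0.034
t 58.6 p [0.5413 0.2583 0.1735] psi 1.2767 tilt [0.0032 0.0011] F [ 0.  -1.2  0.6] w 0.034 q1,7 [ 0.1  -1.04]
shift cm tool (now): [-29.28   5.95  14.11]
wz: -0.6823
shift after turn: [-26.48 -13.8   14.15]
```

```bash
python3 -m jog '[[-2.4,0.5,0,0,0,0,-0.1],[-4.9,1,0,0,0,0,-0.1],[-4.9,1,0,0,0,0,-0.1],[-4.9,1,0,0,0,0,-0.1],[-4.9,1,0,0,0,0,-0.1],[-4.9,1,0,0,0,0,-0.1],[-2.38,0.45,0,0,0,0,-0.1],[0,0,1,0,0,-0.171,-0.1],[0,0,2,0,0,-0.171,-0.1],[0,0,3,0,0,-0.171,-0.1],[0,0,3,0,0,-0.169,-0.1],[0,0,1.5,0,0,0,-0.1],[0,0,0,0,0,0,-0.1],[0,0,0,0,0,0,-0.1]]'
python3 d.py .5138 -.039 .0325 1.959
```

```text
time: 60.35
ee_pos: [0.5132, -0.0397, 0.0673]
eef_rot: [0.558, 0.83, 0.0, 0.001]
ft_force: [-0.7, -0.5, -0.3]
width: 0.0394
t 60.35 p [ 0.5132 -0.0397  0.0673] psi 1.9567 tilt [ 0.0013 -0.0003] F [-0.7 -0.5 -0.3] w 0.0394 q1,7 [0.64 0.16]
shift cm tool (now): [0.04 0.08 3.48]
wz: -0.0023
shift after turn: [0.04 0.08 3.48]
```

```bash
python3 -m jog '[[0.04,0.08,1.2,0,0,0,-0.1],[0,0,1.3,0,0,0,-0.1],[0,0,0.85,0,0,0,-0.1],[0,0,0,0,0,0,-0.3],[0,0,0,0,0,0,-1],[0,0,0,0,0,0,-1],[0,0,0,0,0,0,-1],[0,0,0,0,0,0,-1]]' 20
python3 d.py .5138 -.039 .0325 1.959; python3 -m jog '[[0,0,-0.7,0,0,0,-1],[0,0,-1.3,0,0,0,-1],[0,0,-2.5,0,0,0,-1],[0,0,-4,0,0,0,-1],[0,0,-4,0,0,0,-1],[0,0,-2,0,0,0.171,-1],[0,0,-1,0,0,0.171,-1],[0,0,0,0,0,0.171,-1],[0,0,0,0,0,0.170,-1],[0,0,0,0,0,0,-1],[0,0,0,0,0,0,-1]]'
python3 d.py .4946 .2710 .17 1.276
```

```text
time: 61.35
ee_pos: [0.5134, -0.0391, 0.0332]
eef_rot: [0.558, 0.83, 0.0, 0.0]
ft_force: [-0.3, -0.9, 2.1]
width: 0.0138
t 61.35 p [ 0.5134 -0.0391  0.0332] psi 1.9587 tilt [ 0.0006 -0.0002] F [-0.3 -0.9  2.1] w 0.0138 q1,7 [0.62 0.12]
shift cm tool (now): [-0.    0.04  0.07]
wz: -0.0003
shift after turn: [-0.    0.04  0.07]
time: 62.72
ee_pos: [0.5131, -0.039, 0.1882]
eef_rot: [0.802, 0.597, 0.0, 0.0]
ft_force: [0.1, 0.3, -0.8]
width: 0.0137
t 62.73 p [ 0.5131 -0.039   0.1882] psi 1.2798 tilt [ 0.0003 -0.0002] F [ 0.1  0.3 -0.8] w 0.0137 q1,7 [ 0.64 -0.4 ]
shift cm tool (now): [ 29.17 -10.66   1.81]
wz: 0.0038
shift after turn: [ 29.12 -10.77   1.82]
```

```bash
python3 -m jog '[[2.1,-0.8,0,0,0,0.004,-1],[4.2,-1.53,0,0,0,0,-1],[4.2,-1.53,0,0,0,0,-1],[4.2,-1.53,0,0,0,0,-1],[4.2,-1.53,0,0,0,0,-1],[4.2,-1.53,0,0,0,0,-1],[4.0,-1.53,0,0,0,0,-1],[2.05,-0.8,0,0,0,0,-1],[0,0,1,0,0,0,-1],[0,0,1,0,0,0,-1],[0,0,0,0,0,0,-1],[0,0,0,0,0,0,-1]]'
python3 d.py .4946 .2710 .0832 1.276
```

```text
time: 64.22
ee_pos: [0.4962, 0.2704, 0.1679]
eef_rot: [0.805, 0.594, -0.0, 0.0]
ft_force: [0.5, -0.7, 0.5]
width: 0.014
t 64.22 p [0.4962 0.2704 0.1679] psi 1.2708 tilt [ 0.0002 -0.0004] F [ 0.5 -0.7  0.5] w 0.014 q1,7 [ 0.13 -1.1 ]
shift cm tool (now): [ 0.01 -0.18  8.47]
wz: -0.0052
shift after turn: [ 0.01 -0.17  8.47]
```

```bash
python3 -m jog '[[0,-0.17,1.5,0,0,-0.005,-1],[0,0,2,0,0,0,-1],[0,0,2,0,0,0,-1],[0,0,1.5,0,0,0,-1],[0,0,0.8,0,0,0,-1],[0,0,0.2,0,0,0,-1],[0,0,0.2,0,0,0,-1],[0,0,0,0,0,0,-1]]'
python3 d.py .4946 .2710 .0832 1.276
python3 -m jog '[[0,0,0.12,0,0,0,-1],[0,0,0.12,0,0,0,-1],[0,0,0,0,0,0,-1]]'
python3 d.py .4946 .2710 .0832 1.276
```

```text
time: 65.22
ee_pos: [0.4945, 0.2719, 0.0862]
eef_rot: [0.803, 0.596, 0.0, 0.0]
ft_force: [0.1, 0.6, -0.2]
width: 0.0138
t 65.22 p [0.4945 0.2719 0.0862] psi 1.2767 tilt [0.0006 0.0002] F [ 0.1  0.6 -0.2] w 0.0138 q1,7 [ 0.09 -1.15]
shift cm tool (now): [-0.08  0.04  0.3 ]
wz: 0.0007
shift after turn: [-0.08  0.04  0.3 ]
time: 65.6
ee_pos: [0.4942, 0.2717, 0.0834]
eef_rot: [0.803, 0.596, -0.0, 0.0]
ft_force: [0.1, 1.1, -0.7]
width: 0.0138
t 65.6 p [0.4942 0.2717 0.0834] psi 1.2768 tilt [ 0.     -0.0002] F [ 0.1  1.1 -0.7] w 0.0138 q1,7 [ 0.09 -1.16]
shift cm tool (now): [-0.05  0.05  0.02]
wz: 0.0008
shift after turn: [-0.05  0.05  0.02]
```

```bash
python3 -m jog '[[0,0,0.05,0,0,0,-1],[0,0,0,0,0,0,-0.5],[0,0,0,0,0,0,-0.5],[0,0,0,0,0,0,-0.5],[0,0,-1,0,0,0,-0.5],[0,0,-1.5,0,0,0,-0.5],[0,0,-2.5,0,0,0,-0.5],[0,0,-3.5,0,0,0,-0.1],[0,0,-3.5,0,0,0,0.5],[0,0,0,0,0,0,1]]'
python3 -m jog '[[-4.2,1.25,0,0,0,0,1],[-4.2,1.25,0,0,0,0,1],[-4.2,1.25,0,0,0,0,1],[-4.2,1.25,0,0,0,0,1],[-4.2,1.25,0,0,0,0,1],[-4.2,1.25,0,0,0,0,1],[-4.2,1.25,0,0,0,0,1],[0,0,0,0,0,-0.145,1],[0,0,0,0,0,-0.145,1],[0,0,0,0,0,-0.145,1],[0,0,0,0,0,-0.145,1],[0,0,0,0,0,0,1]]'
python3 look.py l4; python3 - <<'E'
from h import *
import pickle
t,s=pickle.load(open("im.pkl","rb"))
for n,cs in(("top",[t]),("scene",[s]),("both",[t,s])):
    p,e=fittray(cs,(.4965,-.3345,1.858),.0); print(n,p.round(4),round(e,1))
E
python3 d.py .4938 -.3249 .0417 1.855
```

```text
time: 66.85
ee_pos: [0.4954, 0.2729, 0.2068]
eef_rot: [0.803, 0.596, 0.003, 0.001]
ft_force: [0.0, 0.3, -0.3]
width: 0.0439
time: 68.35
ee_pos: [0.4926, -0.0349, 0.2029]
eef_rot: [0.599, 0.8, -0.0, -0.0]
ft_force: [0.5, -0.2, -1.2]
width: 0.0873
top [ 0.4962 -0.3347  1.8564] -9.5
scene [ 0.4913 -0.3369  1.9035] -12.3
both [ 0.4953 -0.335   1.8663] -17.7
t 68.65 p [ 0.4928 -0.035   0.203 ] psi 1.8554 tilt [ 0.     -0.0001] F [-0.2  0.1 -0.5] w 0.0872 q1,7 [0.71 0.19]
shift cm tool (now): [-27.85  -8.04  16.13]
wz: 0.0004
shift after turn: [-27.86  -8.03  16.13]
```

View pics/l4.png

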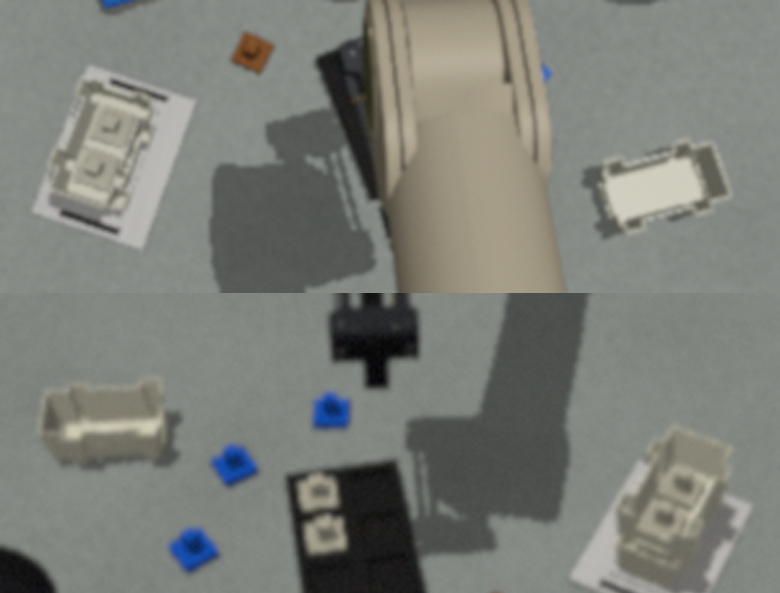

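```bash
python3 -m jog '[[-2.3,-0.67,0,0,0,0,1],[-4.7,-1.34,0,0,0,0,1],[-4.7,-1.34,0,0,0,0,1],[-4.7,-1.34,0,0,0,0,1],[-4.7,-1.34,0,0,0,0,1],[-4.4,-1.34,0,0,0,0,1],[-2.37,-0.67,0,0,0,0,1],[0,0,3,0,0,0,1],[0,0,4,0,0,0,1],[0,0,3,0,0,0,1],[0,0,0,0,0,0,1],[0,0,0,0,0,0,1]]'
python3 d.py .4938 -.3249 .0417 1.855
```

```text
time: 70.15
ee_pos: [0.4952, -0.3248, 0.1044]
eef_rot: [0.599, 0.801, 0.0, 0.001]
ft_force: [-0.4, -0.3, 0.7]
width: 0.0871
t 70.15 p [ 0.4952 -0.3248  0.1044] psi 1.8573 tilt [ 0.0015 -0.0006] F [-0.4 -0.3  0.7] w 0.0871 q1,7 [0.95 0.62]
shift cm tool (now): [ 0.04 -0.15  6.27]
wz: 0.0023
shift after turn: [ 0.03 -0.14  6.27]
```

```bash
python3 -m jog '[[0.03,-0.14,2,0,0,0.002,1],[0,0,2,0,0,0,1],[0,0,1.5,0,0,0,1],[0,0,0.6,0,0,0,1],[0,0,0,0,0,0,1],[0,0,0,0,0,0,0],[0,0,0,0,0,0,0],[0,0,0,0,0,0,0],[0,0,0,0,0,0,0],[0,0,0,0,0,0,0]]' 25
python3 d.py .4938 -.3249 .0417 1.855; python3 -m jog '[[0,0,-0.5,0,0,0,0],[0,0,-1,0,0,0,0],[0,0,-2,0,0,0,0],[0,0,-3,0,0,0,0],[0,0,-4,0,0,0,0],[0,0,-4,0,0,0,0],[0,0,-4,0,0,0,0],[0,0,-1,0,0,0,0],[0,0,0,0,0,0,0],[0,0,0,0,0,0,0]]'
python3 d.py .5095 .2665 .22 2.847
```

```text
time: 71.4
ee_pos: [0.4931, -0.3253, 0.0423]
eef_rot: [0.6, 0.8, -0.0, 0.0]
ft_force: [0.6, 0.3, 2.9]
width: 0.0625
t 71.4 p [ 0.4931 -0.3253  0.0423] psi 1.8548 tilt [ 0.0005 -0.0004] F [0.6 0.3 2.9] w 0.0625 q1,7 [0.93 0.58]
shift cm tool (now): [0.02 0.08 0.06]
wz: -0.0002
shift after turn: [0.02 0.08 0.06]
time: 72.65
ee_pos: [0.4923, -0.3249, 0.2357]
eef_rot: [0.6, 0.8, -0.0, -0.001]
ft_force: [-0.5, 0.3, -0.5]
width: 0.0629
t 72.65 p [ 0.4923 -0.3249  0.2357] psi 1.8549 tilt [-0.0016  0.001 ] F [-0.5  0.3 -0.5] w 0.0629 q1,7 [0.97 0.67]
shift cm tool (now): [56.28 18.23  1.63]
wz: -0.9921
shift after turn: [15.52 57.09  1.57]
```

```bash
python3 -m jog '[[2.35,0.76,0,0,0,0,0],[4.7,1.52,0,0,0,0,0],[4.7,1.52,0,0,0,0,0],[4.7,1.52,0,0,0,0,0],[4.7,1.52,0,0,0,0,0],[4.7,1.52,0,0,0,0,0],[4.7,1.52,0,0,0,0,0],[4.7,1.52,0,0,0,0,0],[4.7,1.52,0,0,0,0,0],[4.7,1.52,0,0,0,0,0],[4.7,1.52,0,0,0,0,0],[4.6,1.52,0,0,0,0,0],[2.33,0.75,0,0,0,0,0],[0,0,0,0,0,-0.142,0],[0,0,0,0,0,-0.142,0],[0,0,0,0,0,-0.142,0],[0,0,0,0,0,-0.142,0],[0,0,0,0,0,-0.142,0],[0,0,0,0,0,-0.142,0],[0,0,0,0,0,-0.142,0]]'
python3 -m jog '[[0,0,2,0,0,0.002,0],[0,0,2,0,0,0,0],[0,0,2,0,0,0,0],[0,0,1,0,0,0,0],[0,0,0,0,0,0,0],[0,0,0,0,0,0,0]]'; python3 d.py .5095 .2665 .1403 2.847
python3 - <<'E'
from h import *
s=shot("scene",3); st=r.read_state(); p=st["ee_pos"]; y=2.847
g=(p[0]-.0085*np.cos(y),p[1]-.0085*np.sin(y),y); zb=p[2]-.0423
crop(s,350,140,440,250,6.5,"g9.png",[(x,(0,0,255)) for x in proj(s,place(rimlines(),*g,z=zb)).reshape(-1,30,2)]+[(x,(255,0,0)) for x in proj(s,place(rimlines(),.5176,.264,-.295,z=.053)).reshape(-1,30,2)])
E
```

```text
time: 75.15
ee_pos: [0.5088, 0.2669, 0.2362]
eef_rot: [0.143, 0.99, -0.0, -0.001]
ft_force: [0.5, -1.2, -0.2]
width: 0.0629
time: 75.9
ee_pos: [0.5104, 0.2665, 0.1675]
eef_rot: [0.147, 0.989, 0.0, 0.0]
ft_force: [-0.1, 0.3, -0.8]
width: 0.0627
t 75.9 p [0.5104 0.2665 0.1675] psi 2.8467 tilt [0.0007 0.0004] F [-0.1  0.3 -0.8] w 0.0627 q1,7 [0.28 0.4 ]
shift cm tool (now): [ 0.09 -0.03  2.72]
wz: -0.0003
shift after turn: [ 0.09 -0.03  2.72]
```

View pics/g9.png

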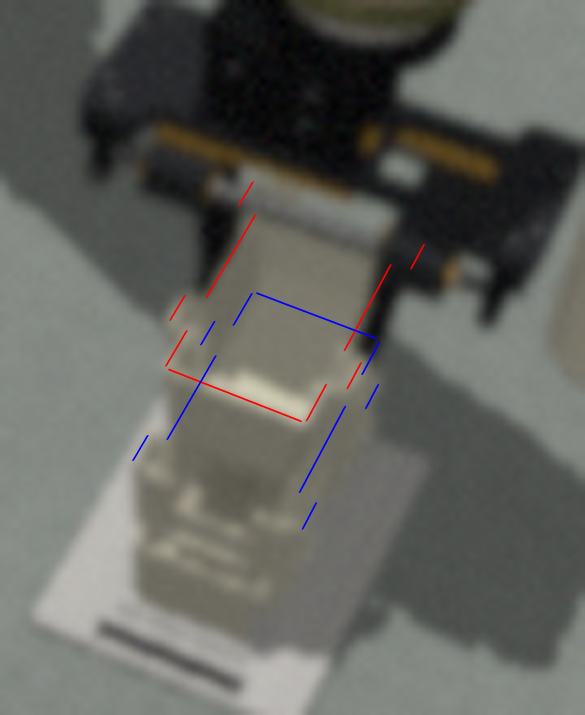

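```bash
python3 -m jog '[[0.08,0,0,0,0,0,0],[0,0,1,0,0,0,0],[0,0,0.7,0,0,0,0],[0,0,0.4,0,0,0,0],[0,0,0,0,0,0,0]]'; python3 d.py .5095 .2665 .1403 2.847
python3 -m jog '[[0,0,0.2,0,0,0,0],[0,0,0.2,0,0,0,0],[0,0,0.1,0,0,0,0],[0,0,0,0,0,0,0]]'; python3 d.py .5095 .2665 .1403 2.847
```

```text
time: 76.68
ee_pos: [0.5092, 0.2663, 0.1455]
eef_rot: [0.147, 0.989, -0.0, -0.0]
ft_force: [0.9, 0.0, -1.4]
width: 0.0627
t 76.67 p [0.5092 0.2663 0.1455] psi 2.8469 tilt [-0.0006 -0.0002] F [ 0.9  0.  -1.4] w 0.0627 q1,7 [0.27 0.39]
shift cm tool (now): [-0.02  0.02  0.52]
wz: -0.0001
shift after turn: [-0.02  0.02  0.52]
time: 77.18
ee_pos: [0.5094, 0.2664, 0.1409]
eef_rot: [0.147, 0.989, -0.0, -0.0]
ft_force: [-0.8, -0.1, -0.3]
width: 0.0629
t 77.17 p [0.5094 0.2664 0.1409] psi 2.8468 tilt [-0.     -0.0001] F [-0.8 -0.1 -0.3] w 0.0629 q1,7 [0.27 0.38]
shift cm tool (now): [-0.01  0.02  0.06]
wz: -0.0002
shift after turn: [-0.01  0.02  0.06]
```

```bash
python3 -m jog '[[0,0,0.1,0,0,0,0],[0,0,0.1,0,0,0,0],[0,0,0,0,0,0,0]]'; python3 d.py .5095 .2665 .1403 2.847
```

```text
time: 77.55
ee_pos: [0.5096, 0.2666, 0.1401]
eef_rot: [0.147, 0.989, -0.0, 0.0]
ft_force: [-3.5, -2.4, 10.5]
width: 0.0627
t 77.55 p [0.5096 0.2666 0.1401] psi 2.8468 tilt [ 0.0009 -0.0003] F [-3.5 -2.4 10.5] w 0.0627 q1,7 [0.27 0.38]
shift cm tool (now): [ 0.   -0.01 -0.02]
wz: -0.0002
shift after turn: [ 0.   -0.01 -0.02]
```

Seated at the expected height (45 mm step). Release, then the last two tiles.

```bash
python3 -m jog '[[0,0,-0.1,0,0,0,0],[0,0,0,0,0,0,0.9],[0,0,0,0,0,0,0.9],[0,0,0,0,0,0,0.9],[0,0,-2,0,0,0,0.9],[0,0,-3,0,0,0,0.9],[0,0,-3,0,0,0,0.9],[0,0,-2,0,0,0,0.5],[0,0,0,0,0,0,-0.1]]'
python3 -m jog '[[-3,-2.5,0,0,0,0.148,-0.1],[-3,-2.5,0,0,0,0.148,-0.1],[-3,-2.5,0,0,0,0.148,-0.1],[-3,-2.5,0,0,0,0.148,-0.1],[-3,-2.5,0,0,0,0.148,-0.1],[-3,-2.5,0,0,0,0.148,-0.1],[0,0,0,0,0,0,-0.1],[0,0,0,0,0,0,-0.1]]'
python3 d.py .5868 -.0696 .0325 1.959
python3 look.py l5
```

```text
time: 78.68
ee_pos: [0.5099, 0.2669, 0.2416]
eef_rot: [0.147, 0.989, 0.001, 0.001]
ft_force: [0.1, 0.2, -0.2]
width: 0.0696
time: 79.68
ee_pos: [0.5567, 0.0452, 0.2394]
eef_rot: [0.557, 0.831, -0.0, -0.0]
ft_force: [-0.6, 0.6, 0.3]
width: 0.0389
t 79.67 p [0.5567 0.0452 0.2394] psi 1.9605 tilt [-0.0007  0.0002] F [-0.6  0.6  0.3] w 0.0389 q1,7 [0.6  0.05]
shift cm tool (now): [-11.77  -1.56  20.69]
wz: 0.0015
shift after turn: [-11.76  -1.55  20.69]
```

View pics/l5.png

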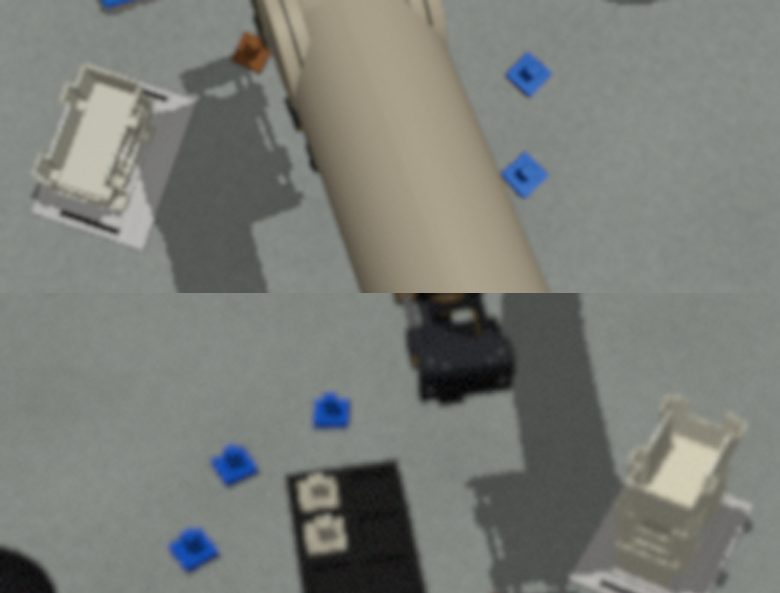

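```bash
python3 -m jog '[[-2.5,-0.3,1,0,0,0.001,-0.1],[-4.2,-0.6,2,0,0,0,-0.1],[-3.5,-0.4,3,0,0,0,-0.1],[-1.56,-0.25,4,0,0,0,-0.1],[0,0,4,0,0,0,-0.1],[0,0,2.5,0,0,0,-0.1],[0,0,1,0,0,0,-0.1],[0,0,0,0,0,0,-0.1],[0,0,0,0,0,0,-0.1],[0,0,0,0,0,0,-0.1]]'
python3 d.py .5868 -.0696 .0325 1.959
```

```text
time: 81.22
ee_pos: [0.5877, -0.0703, 0.066]
eef_rot: [0.558, 0.83, 0.0, 0.001]
ft_force: [-0.1, 0.4, 0.2]
width: 0.0391
t 81.22 p [ 0.5877 -0.0703  0.066 ] psi 1.9577 tilt [ 0.0016 -0.0005] F [-0.1  0.4  0.2] w 0.0391 q1,7 [0.65 0.14]
shift cm tool (now): [ 0.1  -0.06  3.35]
wz: -0.0013
shift after turn: [ 0.1  -0.05  3.35]
```

```bash
python3 -m jog '[[0.1,-0.05,1.2,0,0,0,-0.1],[0,0,1.2,0,0,0,-0.1],[0,0,0.8,0,0,0,-0.1],[0,0,0,0,0,0,-0.3],[0,0,0,0,0,0,-1],[0,0,0,0,0,0,-1],[0,0,0,0,0,0,-1],[0,0,0,0,0,0,-1]]' 20
python3 d.py .5868 -.0696 .0325 1.959; python3 -m jog '[[0,0,-0.7,0,0,0,-1],[0,0,-1.3,0,0,0,-1],[0,0,-2.5,0,0,0,-1],[0,0,-4,0,0,0,-1],[0,0,-4,0,0,0,-1],[0,0,-4,0,0,0.171,-1],[0,0,-2,0,0,0.171,-1],[0,0,-1,0,0,0.171,-1],[0,0,0,0,0,0.170,-1],[0,0,0,0,0,0,-1],[0,0,0,0,0,0,-1]]'
python3 d.py .5406 .2570 .22 1.276
```

```text
time: 82.22
ee_pos: [0.5865, -0.0695, 0.0333]
eef_rot: [0.558, 0.83, 0.0, 0.0]
ft_force: [0.1, -0.5, 2.6]
width: 0.0139
t 82.22 p [ 0.5865 -0.0695  0.0333] psi 1.9578 tilt [ 0.0007 -0.0002] F [ 0.1 -0.5  2.6] w 0.0139 q1,7 [0.64 0.11]
shift cm tool (now): [-0.02  0.03  0.08]
wz: -0.0012
shift after turn: [-0.02  0.03  0.08]
time: 83.6
ee_pos: [0.5861, -0.0694, 0.2282]
eef_rot: [0.802, 0.597, -0.0, 0.0]
ft_force: [0.2, 0.6, -0.1]
width: 0.0138
t 83.6 p [ 0.5861 -0.0694  0.2282] psi 1.2788 tilt [ 0.     -0.0002] F [ 0.2  0.6 -0.1] w 0.0138 q1,7 [ 0.63 -0.42]
shift cm tool (now): [ 29.95 -13.75   0.81]
wz: 0.0028
shift after turn: [ 29.91 -13.83   0.82]
```

```bash
python3 -m jog '[[2.1,-1,0,0,0,0.003,-1],[4.3,-2,0,0,0,0,-1],[4.3,-2,0,0,0,0,-1],[4.3,-2,0,0,0,0,-1],[4.3,-2,0,0,0,0,-1],[4.3,-2,0,0,0,0,-1],[4.2,-1.8,0,0,0,0,-1],[2.1,-1,0,0,0,0,-1],[0,0,1,0,0,0,-1],[0,0,0.5,0,0,0,-1],[0,0,0,0,0,0,-1],[0,0,0,0,0,0,-1]]'
python3 d.py .5406 .2570 .1283 1.276
```

```text
time: 85.1
ee_pos: [0.5427, 0.256, 0.2131]
eef_rot: [0.805, 0.593, 0.0, 0.0]
ft_force: [-0.7, 0.0, -0.1]
width: 0.0136
t 85.1 p [0.5427 0.256  0.2131] psi 1.2707 tilt [ 0.0003 -0.0003] F [-0.7  0.  -0.1] w 0.0136 q1,7 [ 0.14 -1.04]
shift cm tool (now): [ 0.04 -0.24  8.48]
wz: -0.0053
shift after turn: [ 0.03 -0.23  8.48]
```

```bash
python3 -m jog '[[0,-0.2,1.5,0,0,-0.005,-1],[0,0,2,0,0,0,-1],[0,0,2,0,0,0,-1],[0,0,1.5,0,0,0,-1],[0,0,0.8,0,0,0,-1],[0,0,0.3,0,0,0,-1],[0,0,0,0,0,0,-1]]'
python3 d.py .5406 .2570 .1283 1.276
python3 -m jog '[[0,0,0.15,0,0,0,-1],[0,0,0.15,0,0,0,-1],[0,0,0,0,0,0,-1]]'
python3 d.py .5406 .2570 .1283 1.276
```

```text
time: 85.98
ee_pos: [0.5406, 0.2577, 0.1322]
eef_rot: [0.803, 0.596, 0.0, 0.0]
ft_force: [0.3, 0.1, 0.1]
width: 0.0139
t 85.97 p [0.5406 0.2577 0.1322] psi 1.2768 tilt [0.0005 0.0002] F [0.3 0.1 0.1] w 0.0139 q1,7 [ 0.12 -1.08]
shift cm tool (now): [-0.06  0.02  0.39]
wz: 0.0008
shift after turn: [-0.06  0.02  0.39]
time: 86.35
ee_pos: [0.5404, 0.2575, 0.1289]
eef_rot: [0.803, 0.596, 0.0, 0.0]
ft_force: [-0.4, 0.1, -0.2]
width: 0.0135
t 86.35 p [0.5404 0.2575 0.1289] psi 1.2768 tilt [ 0.0001 -0.0001] F [-0.4  0.1 -0.2] w 0.0135 q1,7 [ 0.12 -1.08]
shift cm tool (now): [-0.04  0.03  0.06]
wz: 0.0008
shift after turn: [-0.04  0.03  0.06]
```

```bash
python3 -m jog '[[0,0,0.08,0,0,0,-1],[0,0,0,0,0,0,-0.5],[0,0,0,0,0,0,-0.5],[0,0,0,0,0,0,-0.5],[0,0,-1,0,0,0,-0.5],[0,0,-1.5,0,0,0,-0.5],[0,0,-2,0,0,0,-0.5],[0,0,-2.5,0,0,0,-0.5],[0,0,-2,0,0,0,-0.1],[0,0,0,0,0,0,-0.1]]'
python3 d.py .535 -.0908 .0325 1.959
```

```text
time: 87.6
ee_pos: [0.5411, 0.2581, 0.2203]
eef_rot: [0.803, 0.596, 0.002, 0.0]
ft_force: [0.3, -0.3, -0.0]
width: 0.0338
t 87.6 p [0.5411 0.2581 0.2203] psi 1.2767 tilt [0.0031 0.0011] F [ 0.3 -0.3 -0. ] w 0.0338 q1,7 [ 0.14 -1.03]
shift cm tool (now): [-33.61   9.48  18.74]
wz: -0.6823
shift after turn: [-32.06 -13.77  18.78]
```

```bash
python3 -m jog '[[-2.4,0.7,0,0,0,0,-0.1],[-4.9,1.38,0,0,0,0,-0.1],[-4.9,1.38,0,0,0,0,-0.1],[-4.9,1.38,0,0,0,0,-0.1],[-4.9,1.38,0,0,0,0,-0.1],[-4.9,1.38,0,0,0,0,-0.1],[-4.4,1.25,0,0,0,0,-0.1],[-2.31,0.63,1,0,0,0,-0.1],[0,0,2,0,0,-0.171,-0.1],[0,0,3,0,0,-0.171,-0.1],[0,0,4,0,0,-0.171,-0.1],[0,0,3,0,0,-0.169,-0.1],[0,0,2,0,0,0,-0.1],[0,0,0,0,0,0,-0.1],[0,0,0,0,0,0,-0.1],[0,0,0,0,0,0,-0.1]]'
python3 d.py .535 -.0908 .0325 1.959
```

```text
time: 89.6
ee_pos: [0.5345, -0.0917, 0.0693]
eef_rot: [0.558, 0.83, 0.0, 0.001]
ft_force: [0.1, -0.6, -0.0]
width: 0.0393
t 89.6 p [ 0.5345 -0.0917  0.0693] psi 1.9578 tilt [ 0.0018 -0.0007] F [ 0.1 -0.6 -0. ] w 0.0393 q1,7 [0.74 0.22]
shift cm tool (now): [0.07 0.07 3.68]
wz: -0.0012
shift after turn: [0.06 0.08 3.68]
```

```bash
python3 -m jog '[[0.06,0.08,1.2,0,0,0,-0.1],[0,0,1.4,0,0,0,-0.1],[0,0,0.95,0,0,0,-0.1],[0,0,0,0,0,0,-0.3],[0,0,0,0,0,0,-1],[0,0,0,0,0,0,-1],[0,0,0,0,0,0,-1],[0,0,0,0,0,0,-1]]' 20
python3 d.py .535 -.0908 .0325 1.959; python3 -m jog '[[0,0,-0.7,0,0,0,-1],[0,0,-1.3,0,0,0,-1],[0,0,-2.5,0,0,0,-1],[0,0,-4,0,0,0,-1],[0,0,-4,0,0,0,-1],[0,0,-4,0,0,0.171,-1],[0,0,-2,0,0,0.171,-1],[0,0,-1,0,0,0.171,-1],[0,0,0,0,0,0.170,-1],[0,0,0,0,0,0,-1],[0,0,0,0,0,0,-1]]'
python3 d.py .4946 .2710 .22 1.276
```

```text
time: 90.6
ee_pos: [0.5346, -0.0909, 0.033]
eef_rot: [0.558, 0.83, 0.0, 0.0]
ft_force: [0.8, 0.1, 2.2]
width: 0.0141
t 90.6 p [ 0.5346 -0.0909  0.033 ] psi 1.9588 tilt [ 0.0007 -0.0003] F [0.8 0.1 2.2] w 0.0141 q1,7 [0.72 0.18]
shift cm tool (now): [-0.01  0.04  0.05]
wz: -0.0002
shift after turn: [-0.01  0.04  0.05]
time: 91.98
ee_pos: [0.5341, -0.0907, 0.2279]
eef_rot: [0.802, 0.597, -0.0, 0.0]
ft_force: [-0.4, 0.7, -0.3]
width: 0.0139
t 91.97 p [ 0.5341 -0.0907  0.2279] psi 1.2799 tilt [-0.     -0.0002] F [-0.4  0.7 -0.3] w 0.0139 q1,7 [ 0.74 -0.33]
shift cm tool (now): [ 33.51 -14.16   0.78]
wz: 0.0039
shift after turn: [ 33.46 -14.29   0.79]
```

```bash
python3 -m jog '[[2.4,-1,0,0,0,0.004,-1],[4.8,-2.05,0,0,0,0,-1],[4.8,-2.05,0,0,0,0,-1],[4.8,-2.05,0,0,0,0,-1],[4.8,-2.05,0,0,0,0,-1],[4.8,-2.05,0,0,0,0,-1],[4.7,-2.0,0,0,0,0,-1],[2.36,-1,0,0,0,0,-1],[0,0,1,0,0,0,-1],[0,0,0.5,0,0,0,-1],[0,0,0,0,0,0,-1],[0,0,0,0,0,0,-1]]'
python3 d.py .4946 .2710 .128 1.276
python3 - <<'E'
from h import *
t=shot("top",1); s=shot("scene",3); crop(s,345,120,440,250,5.5,"g10.png")
E
```

```text
time: 93.48
ee_pos: [0.497, 0.27, 0.2128]
eef_rot: [0.805, 0.593, 0.0, 0.0]
ft_force: [-0.4, 1.3, 0.4]
width: 0.0135
t 93.47 p [0.497  0.27   0.2128] psi 1.2706 tilt [ 0.0003 -0.0003] F [-0.4  1.3  0.4] w 0.0135 q1,7 [ 0.18 -1.09]
shift cm tool (now): [ 0.02 -0.26  8.48]
wz: -0.0054
shift after turn: [ 0.02 -0.26  8.48]
```

View pics/g10.png

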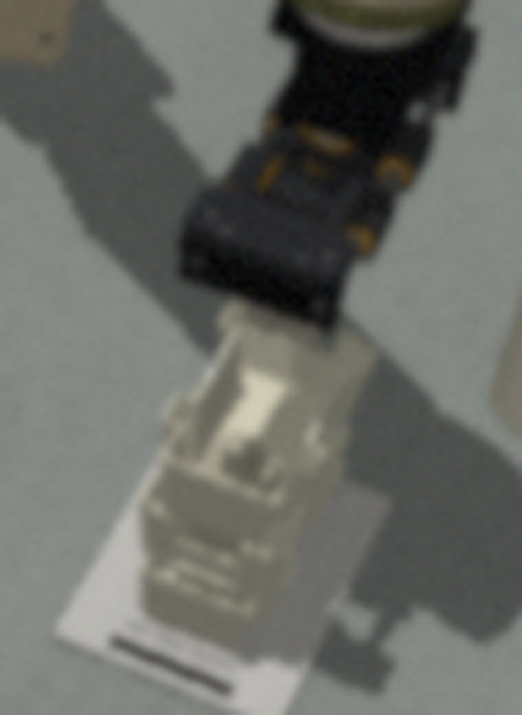

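The first tile of the top tray lies at (240,460) in this crop and the near half is free. I lower the last one.

```bash
python3 -m jog '[[0,-0.23,1.5,0,0,-0.005,-1],[0,0,2,0,0,0,-1],[0,0,2,0,0,0,-1],[0,0,1.5,0,0,0,-1],[0,0,0.8,0,0,0,-1],[0,0,0.3,0,0,0,-1],[0,0,0,0,0,0,-1]]'
python3 d.py .4946 .2710 .128 1.276
python3 -m jog '[[0,0,0.15,0,0,0,-1],[0,0,0.15,0,0,0,-1],[0,0,0.05,0,0,0,-1],[0,0,0,0,0,0,-1]]'
python3 d.py .4946 .2710 .128 1.276
```

```text
time: 94.55
ee_pos: [0.4945, 0.2718, 0.1319]
eef_rot: [0.803, 0.596, 0.0, 0.0]
ft_force: [0.4, -0.1, -0.2]
width: 0.0133
t 94.55 p [0.4945 0.2718 0.1319] psi 1.2769 tilt [0.0004 0.0002] F [ 0.4 -0.1 -0.2] w 0.0133 q1,7 [ 0.15 -1.14]
shift cm tool (now): [-0.08  0.03  0.39]
wz: 0.0009
shift after turn: [-0.07  0.03  0.39]
time: 95.05
ee_pos: [0.4944, 0.2716, 0.1282]
eef_rot: [0.803, 0.596, 0.0, 0.0]
ft_force: [0.1, 0.3, -0.8]
width: 0.0137
t 95.05 p [0.4944 0.2716 0.1282] psi 1.2768 tilt [ 0.0001 -0.0001] F [ 0.1  0.3 -0.8] w 0.0137 q1,7 [ 0.15 -1.14]
shift cm tool (now): [-0.05  0.04  0.02]
wz: 0.0008
shift after turn: [-0.05  0.04  0.02]
```

```bash
python3 -m jog '[[0,0,0.05,0,0,0,-1],[0,0,0,0,0,0,-0.5],[0,0,0,0,0,0,-0.5],[0,0,0,0,0,0,-0.5],[0,0,-1,0,0,0,-0.5],[0,0,-1.5,0,0,0,-0.5],[0,0,-2.5,0,0,0,-0.5],[0,0,-3.5,0,0,0,-0.1],[0,0,-3.5,0,0,0,-0.1],[0,0,0,0,0,0,-0.1]]'
python3 -m jog '[[-4.2,1.25,0,0,0,0,-0.1],[-4.2,1.25,0,0,0,0,-0.1],[-4.2,1.25,0,0,0,0,-0.1],[-4.2,1.25,0,0,0,0,-0.1],[-4.2,1.25,0,0,0,0,-0.1],[-4.2,1.25,0,0,0,0,-0.1],[-4.2,1.25,0,0,0,0,-0.1],[-4.2,1.25,0,0,0,0,-0.1],[-4.2,1.25,0,0,0,0,-0.1],[-4.2,1.25,0,0,0,0,-0.1],[-4.2,1.25,0,0,0,0,-0.1],[0,0,0,0,0,0,-0.1],[0,0,0,0,0,0,-0.1]]'
python3 look.py l6; python3 - <<'E'
import pickle
from h import *
t,s=pickle.load(open("im.pkl","rb")); d=r.read_state(); print(d["time"],d["ee_pos"],d["joint_vel"].round(3))
H=lambda c:[(x,(0,0,255)) for x in proj(c,place(rimlines(),.5176,.264,2.847,z=.098)).reshape(-1,30,2)]
crop(t,210,165,290,265,6,"e_t.png"); crop(s,350,160,425,260,6,"e_s.png",H(s)); 
cv2.imwrite("pics/e.png",cv2.resize(np.hstack([cv2.imread("pics/e_t.png")[:600,:390],cv2.imread("pics/e_s.png")[:600,:400]]),None,fx=1,fy=1))
cv2.imwrite("pics/end_t.png",t["frame"][:,:,::-1])
E
```

```text
time: 96.3
ee_pos: [0.4953, 0.2728, 0.2514]
eef_rot: [0.803, 0.596, 0.003, 0.001]
ft_force: [0.0, 0.2, -0.4]
width: 0.0378
time: 97.92
ee_pos: [0.4921, -0.2095, 0.2476]
eef_rot: [0.803, 0.596, 0.0, -0.0]
ft_force: [0.0, 0.3, 0.5]
width: 0.0394
98.225 [ 0.49221101 -0.20969434  0.24780899] [ 0.001  0.003  0.005 -0.003  0.001 -0.003  0.001]
```

View pics/l6.png

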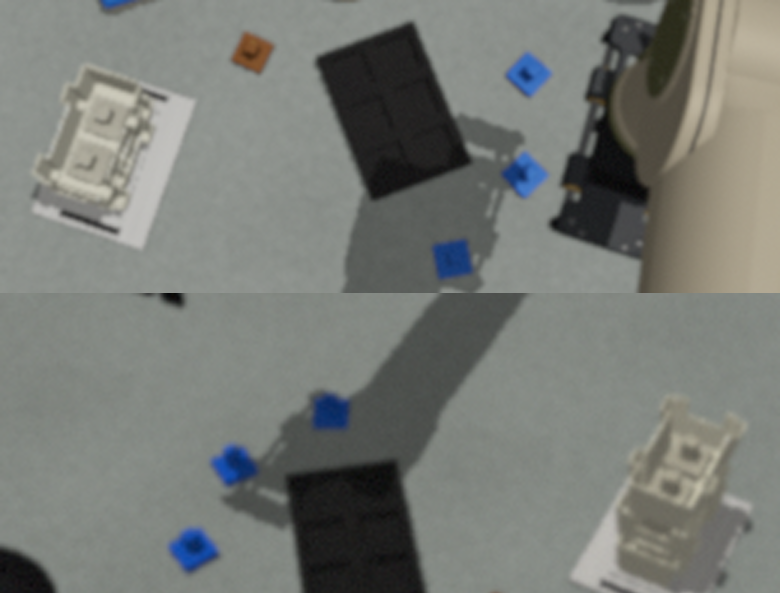

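View pics/e.png

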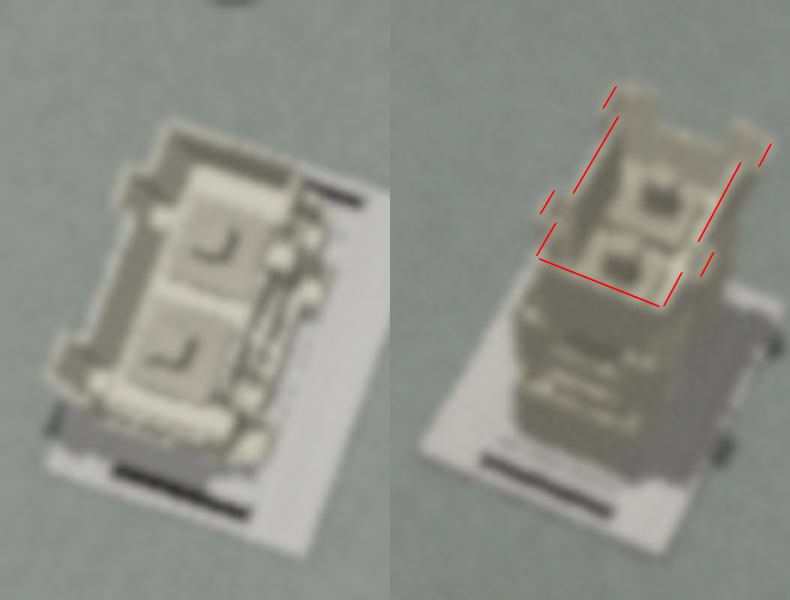

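View pics/end_t.png

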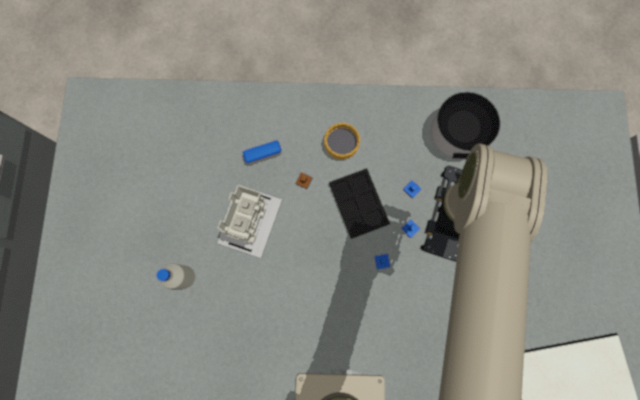

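```bash
python3 -c "
from bench import r
print(r.close_job())"
```

```text
the job is handed in; nothing more can be done
None
```

The job is done and handed in at about 98 s of the 210 s allowed. All six cement tiles are out of the mould, two to a tray, and the three trays stand in one stack on the board.

- **How it went:** I set each tray down, filled it with two tiles, then took the next tray off the pile and turned it end for end to the one below. tray_b is in the middle. I had to stand it on free bench for a moment and regrip it half a turn round, because joint 7 would have passed its limit at the board.
- **Heights:** tray_b and tray_c each met the tray below within a millimetre of the expected 45 mm step, and tray_a met the board plate at its expected height. None of them nested down.
- **Last pictures:** The mould is empty. Both tiles in the top tray lie flat with pegs up. The stack is upright, and its rim matches the predicted outline to within a few millimetres. The sieve, wash bottle, brush, and the blue and brown look-alikes are where they started.
- **Seen earlier only:** The tiles in the two lower trays are now covered. They lay flat when I checked each tray before stacking the next one on it.
- **Disagreed or failed:** The two cameras gave the pile's position about 5 mm apart, so I went by the top camera and by contact force. My automatic rim fit failed once the tray stood on the pale board; there I relied on contact heights and on the pictures. I never saw a tray get knocked aside.

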